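Clamp half prisms under the lock-out stop

ROBOT

A 6-joint arm with a two-finger parallel gripper is mounted at the origin on a cart in front of the work surface, level with it; the furniture and walls round the work are solid. World frame = base frame: x ahead of the robot, y to its left, z up, the work surface at z = 0. Lengths are in m, angles in degrees, forces in N, time in s.
With the tool pointing down it reaches from about 0.4 to 0.925 m from the base axis. Payload 3.4 kg.
Tool frame: the origin (TCP) lies on the centre line of the jaws, within the pads' length; the fingertips stand 19 mm ahead of it and the grasp point (between the pads) is the TCP; z points along the fingers, y is the line along which they close (so a half turn about z gives the same grasp; the last joint's range is limited). The gripper opens to 85 mm and grips with 20 to 120 N. Pads are 22 mm wide; open, the fingers measure 114 mm over their backs; the gripper's body (76 mm by 85 mm) begins 54 mm behind the grasp point. The pads swing forward as they close: fully open they stand 13 mm farther back than shut.
Start: joints at [-69.357, 17.578, 86.31, -0, 76.112, -4.211], TCP at [0.242, -0.522, 0.25] pointing down, gripper open.
Joint ranges: [-179.03, 179.03], [-60, 130.46], [8.19, 133.38], [-81.62, 261.62], [5.75, 156.47], [-153.77, 153.77]. Speed limits (degrees/s): [147.25, 147.25, 180, 180, 180, 180].

INTERFACE

Orientations are given as a 3x3 rotation matrix whose columns are the frame's x, y, z axes.
In Python, from station import ctrl, imaging gives the robot as it stands.
- The arm moves only by the tool arm_command, never from a script. Its argument "targets" is a list that holds one entry, the list of rows, each a list of 7 numbers: the opening, from -1 (shut) to 1 (fully open), then the shift along the tool's x, y, z normalised to -1 to 1, where 1 is 0.025 m, then the turn, a rotation vector about the tool's x, y, z normalised to -1 to 1, where 1 is 4 degrees. A call has 1 to 12 rows; each row shifts and turns the commanded pose from where the row before left it, along the tool's axes as they then stand; what a row does not reach is not made up. A row lasts 1/12 s, in which the tool goes at most 41.7 mm and 7.16 degrees, less where a joint would pass 70% of its speed; a pose out of reach is approached as far as the arm can. A call with a number of a shift or a turn outside -1 to 1 is refused whole. A call with a gripper value outside its range is refused whole. The fingers move at their own pace and stop on an object; "force" is the grip in N (left out, the last holds). Time passes only in rows, so rows that do not move let the fingers close. It gives the time, the measured TCP pose, the force, the opening and the grip force at its end, in the units of the state.
- ctrl.get_state(): the state, without advancing time (a new reading comes with each control period).
- imaging.capture(name): name is "side" or "top" or "wrist"; returns the picture (400x640x3 uint8, red, green, blue); there is no depth.
- imaging.camera_params(name): a dict with "fx", "fy", "cx", "cy" (pixels), "rvec" (rotation vector, rad) and "tvec" (3), from world to camera coordinates, as OpenCV has them. Camera axes: x right, y down, z forward; pixel columns grow to the right and rows downward; lengths in m; the calibration is good to about 2 mm. A picture is of the moment at which its call begins: read the wrist's pose just before it. camera_params takes no time and is no camera call; for the wrist camera it gives the pose at the moment of the call.
- ctrl.hand_in(): hands the job in; it is judged then, once.
The state is a dict: "t": time; "joint_pos": joint angles; "qd": joint speeds; "joint_torque": joint torques, N m; "eef_pos": TCP position; "tcp_rot": TCP orientation; "force": force on the tool from outside, world axes, zero at the start; "torque": the same for the moment, N m; "gripper_width": finger opening in m; "grip_force": force on a finger pad.
Only numpy, scipy, OpenCV 4.12 (cv2) and the standard library are available. Lean on these libraries where they do the work, as an engineer would, in place of code of your own. Each camera call takes 0.05 s, during which the arm holds its last target. There are 200 camera calls.

TASK

Make the clamping bed safe by pressing the mushroom stop button until it latches down, then unscrew the clamp knob until the bar has risen at least 10 mm, and lay each of the two or three half prisms lying between the bed and the scraper (not the stored ones farther right) lengthwise in a lane of its own, flat on the bed, with its rear end pushed in close to the heel block under the bar. Screw the bar down until it bears on all of them and let go, and only after that twist the stop clockwise so that it pops up again. Leave the scoop, the marker and the small weight where they are.

Things in the scene. Friction and masses are not known exactly. Their poses are not given: they have to be found in the camera images.
- bed: Fixed clamping bed. Origin on the bench; own x runs along the lanes, away from the robot, y left across them. Plate x -65..88, y -115..115 mm, top at z 15 mm. Three lanes at y 70, 0, -70 mm, 60 mm wide between strips 5 mm high. Heel block behind them: x 42..88 mm, top at z 40 mm. A prism lies with its rear end just before the heel, its middle at x -3 mm (-12 to +2 is good)
- lane_a (a point): where the middle of a prism's underside belongs in the left lane: bed x = -3, y = +70 mm, on the plate
- lane_b (a point): the same for the middle lane (y = 0)
- lane_c (a point): the same for the right lane (y = -70 mm)
- clamp_bar: Steel bar across the rear of the lanes, 64 x 222 x 12 mm; moves only up and down. Origin: its underside on the screw axis (bed x 66, y 0 mm). It reaches from bed x 20 to 84 mm, so over the prisms' last 20 mm. Underside at bed z 54 mm fully down, 67.5 mm fully up; prisms on the plate are 55 mm high. Start: down (54 to 55.5 mm), lanes empty
- clamp_knob (a joint): angle of the clamp knob in rad, 0 (fully down) to 4.5 (fully up); grows counterclockwise seen from above. Captive screw: knob and bar rise together 3 mm per rad, so the grasp must follow. Friction 0.06 N m, it stays where it is left. On prisms the bar lands at about 0.33 rad
- knob_top (a point): centre of the top of the clamp knob: a black knurled round knob, upright axis, 40 mm diameter, 26 mm high, any yaw grips; its underside is 12 mm above the bar's top. The top is 104 mm above the bench when fully down, 117.5 mm fully up
- stop_top (a point): centre of the top of the red mushroom stop button, 40 mm diameter, head 19 mm high, axis upright, on a fixed grey box 84 x 84 x 58 mm high; the top is 88 mm above the bench when out, and the head's underside then 11 mm above the box's collar
- stop (a joint): how far the stop button is pressed, m: 0 out, latched at about 0.0095, hard stop 0.0105. A spring (3 to 5 N) pushes it out; a detent inside adds about 5 N on the way down, so 10 to 16 N press it past the latch and it then stays down
- stop_twist (a joint): twist of the stop head, rad, clockwise seen from above, 0 to 1.05, sprung back to 0 (under 0.1 N m). Latched down, it is released by a twist of more than about 0.5: turn it to 0.8 to 1.0, then let go (or rise with it) and it springs up
- prism_a: Grey mortar half prism lying on the bench, 83 (own x) x 40 (y) x 40 (z) mm, 0.2 to 0.4 kg, to the right of the bed; origin at the centre of its underside. Grasp across the 40 mm sides. Two or three are present; an absent one reads None from the start. Prisms stored at y < -0.55 m are not meant
- prism_b: a second, same
- prism_c: a third, same
- scoop: metal scoop, 174 x 66 x 34 mm, behind the bed: leave alone
- marker: marker pen, 132 x 17 mm, behind on the right: leave alone
- weight: small brass scale weight, 35 mm wide, 46 mm high, behind on the right: leave alone
There are look-alikes about, which are no part of the job. What is shaped like the prism_a but green or turquoise is not meant. What is shaped like the part that bears stop_top but purple is not meant.

How it is judged:
By the outcome, as a careful person would: the job done as asked, in the order asked, and still so for the second after the job is handed in, with the robot touching nothing.
Of prism_a, prism_b, prism_c only 2 to 3 are there at a start; the rules pass over those that are not, and their reading is None.
At some moment in a run one of prism_a, prism_b, prism_c may be knocked a few centimetres aside while the robot is not near it.
Once in a run the grip may slacken for a moment while it holds something.
It also fails if it takes over 208 s, if anything falls off the work surface, if the arm or the gripper's body presses on something with over 40 N, if the wrist force passes 120 N, or if a joint passes its speed limit or range.

## Working session

There is one attempt and no reset: what is moved stays moved. The work goes in short steps, Python scripts to look and compute and a tool call to move; the robot and the scene stay as the last step left them, time stands still between calls to the robot, and variables do not carry over. Pictures are saved under pics/ and viewed, at most 14 in all, crops included, and the job is handed in when it is done.

Besides the shell and the picture viewer there is one more tool, called after ">>>" as name(argument=value, ...), one argument or row to a line, values as JSON. arm_command: Moves the arm, as the interface text tells. Scaled input: -1 to 1 covers 0.025 m each way for a shift and 4 degrees each way for a turn. Its arguments: {"type":"object","properties":{"targets":{"type":"array"},"force":{"type":"number"}},"required":["targets"]}

```bash
ls; mkdir -p pics
cat > h.py <<'E'
import numpy as np,cv2
from station import ctrl,imaging
def cam(n):
    p=imaging.camera_params(n);K=np.array([[p['fx'],0,p['cx']],[0,p['fy'],p['cy']],[0,0,1.]])
    R=cv2.Rodrigues(np.array(p['rvec'],float))[0];return K,R,np.array(p['tvec'],float).ravel()
def ray(n,uv,z,c=None):
    K,R,t=c or cam(n);uv=np.atleast_2d(np.array(uv,float))
    d=(np.linalg.inv(K)@np.c_[uv,np.ones(len(uv))].T).T@R;o=-R.T@t
    return o+d*((z-o[2])/d[:,2])[:,None]
def proj(n,P,c=None):
    K,R,t=c or cam(n);q=(K@(R@np.atleast_2d(P).T+t[:,None])).T;return q[:,:2]/q[:,2:]
def shot(n,f):
    c=cam(n);im=imaging.capture(n);cv2.imwrite('pics/'+f+'.png',im[:,:,::-1]);return im,c
E
python3 - <<'E'
from h import *
for n in('top','side'):
    im,c=shot(n,n+'0');print(n,c[0].tolist(),(-c[1].T@c[2]).round(3),c[1].round(2).tolist())
s=ctrl.get_state();print(s)
E
```

```text
pics
top [[424.60222216034356, 0.0, 320.1081121532961], [0.0, 424.60222216034356, 210.38762675453387], [0.0, 0.0, 1.0]] [0.384 0.042 1.425] [[0.02, -1.0, 0.0], [-0.99, -0.02, -0.12], [0.12, 0.0, -0.99]]
side [[388.8536462402802, 0.0, 323.2357103750084], [0.0, 388.8536462402802, 198.0473905329624], [0.0, 0.0, 1.0]] [ 0.478 -1.206  0.797] [[1.0, -0.05, 0.02], [-0.01, -0.49, -0.87], [0.06, 0.87, -0.49]]
{'t': 0.1, 'joint_pos': array([-6.93560624e+01,  1.76173765e+01,  8.63757038e+01, -1.40657577e-03,
        7.61114726e+01, -4.21095891e+00]), 'qd': array([-0.08516978, -0.12326614, -0.0907836 , -0.0539495 ,  0.03214564,
        0.05686092]), 'joint_torque': array([-2.47131356e-04, -4.58529246e+01, -2.52607781e+01, -1.94745226e-04,
        5.51681980e-03,  9.92081084e-06]), 'eef_pos': array([ 0.24144913, -0.52120001,  0.24948371]), 'tcp_rot': array([[ 9.07372725e-01,  4.20326414e-01, -6.65648662e-04],
       [ 4.20326927e-01, -9.07371141e-01,  1.69921830e-03],
       [ 1.10235948e-04, -1.82161439e-03, -9.99998335e-01]]), 'force': array([ 0.39011535,  0.28539548, -0.51440602]), 'torque': array([ 0.03122874,  0.04815679, -0.02672043]), 'grip_force': 0.0, 'gripper_width': 0.0854541836122774}
```

View pics/top0.png

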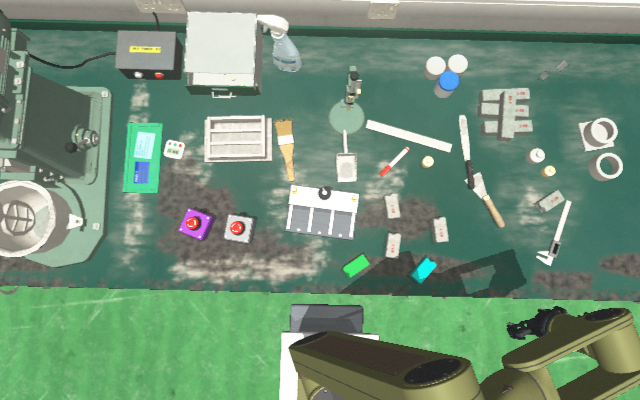

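View pics/side0.png

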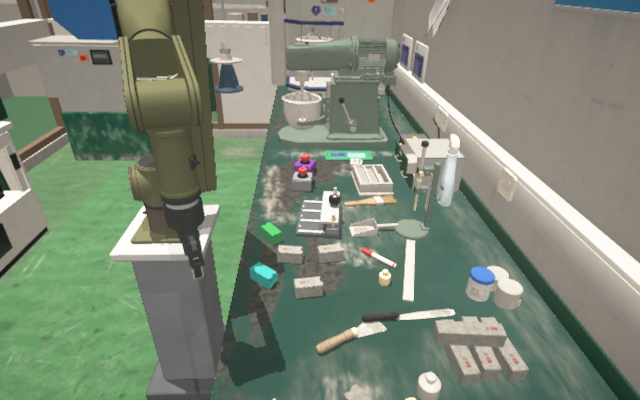

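Top view candidates for the stop: (238,228) on the grey box, which is the one described. (194,223) is on a purple box, and (159,75) is on the power unit. 
Prism candidates: grey (392,207), (393,245) and (440,229), which are meant. Green (356,265), turquoise (424,270), stored ones (505,110) and beyond the scraper (551,200) are not. The bed is at (322,212) with its knob at (324,193).

Run:
```python
from h import *
im=cv2.imread('pics/top0.png');c=cam('top')
cr=cv2.resize(im[170:285,180:460],None,fx=2.8,fy=2.8,interpolation=cv2.INTER_CUBIC);cv2.imwrite('pics/crop0.png',cr)
print('stop',ray('top',[[238,228]],.088),'knob',ray('top',[[324.5,191]],.104))
hsv=cv2.cvtColor(im,cv2.COLOR_BGR2HSV)
m=((hsv[...,1]<60)&(hsv[...,2]>110)).astype(np.uint8)
for x,y in[(392,207),(393,245),(440,229),(551,200)]:
    w=np.zeros_like(m);w[y-20:y+20,x-20:x+20]=m[y-20:y+20,x-20:x+20]
    cs=max(cv2.findContours(w,0,1)[0],key=cv2.contourArea)
    r=cv2.minAreaRect(ray('top',cs[:,0],.04)[:,:2].astype(np.float32));print(r)
h=hsv
m=(((h[...,0]<8)|(h[...,0]>172))&(h[...,1]>150)&(h[...,2]>90)).astype(np.uint8)
n,l,s,ce=cv2.connectedComponentsWithStats(m)
for i in range(1,n):
    if s[i,4]>25:print(s[i],ce[i],ray('top',ce[i],.085)[0])
```

```text
stop [[0.47968407 0.30331047 0.088     ]] knob [[0.60199076 0.03329728 0.104     ]]
((0.5665810108184814, -0.18883690237998962), (0.13064895570278168, 0.12864428758621216), 0.5962796211242676)
((0.4539945423603058, -0.21214112639427185), (0.08769837021827698, 0.10609778016805649), 89.96455383300781)
((0.5093516707420349, -0.3393629789352417), (0.12367116659879684, 0.07103671878576279), 33.87262725830078)
((0.5985183715820312, -0.7124560475349426), (0.12861774861812592, 0.12860165536403656), 88.08753967285156)
[380 165  11  11  41] [384.85365854 169.82926829] [ 0.67881263 -0.15919     0.085     ]
[186 217  13  12  97] [192.27835052 222.44329897] [0.49393725 0.44950881 0.085     ]
[230 222  13  12  86] [236.79069767 227.54651163] [0.48123932 0.3077882  0.085     ]
```

View pics/crop0.png

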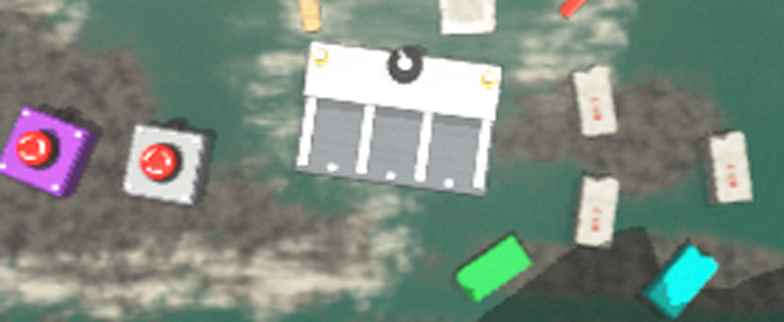

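The crop confirms the grey-boxed red button at crop (158,162), three grey prisms, and the bed with its black knob at (405,65). I'll check the wrist camera geometry and then move.

```bash
cat >> h.py <<'E'
def plan(x,y,z,yaw=None):
    s=ctrl.get_state();R=s['tcp_rot'];p=s['eef_pos'];cy=np.degrees(np.arctan2(R[1,0],R[0,0]))
    print('t',round(s['t'],2),'pos',p.round(4),'yaw',cy.round(2),'tilt',(R[:2,2]).round(4),'F',s['force'].round(1),'j6',s['joint_pos'][5].round(1))
    if yaw is not None:
        d=(yaw-cy+180)%360-180;print('turn z units',round(-d/4,3));a=np.radians(yaw)
    else:a=np.radians(cy)
    R=np.array([[np.cos(a),np.sin(a),0],[np.sin(a),-np.cos(a),0],[0,0,-1]])
    print('shift units',(R.T@(np.array([x,y,z])-p)/.025).round(3))
E
python3 - <<'E'
from h import *
K,R,t=cam('wrist');s=ctrl.get_state();T=s['tcp_rot'];print(K[0,0],(T.T@(-R.T@t-s['eef_pos'])).round(3),(R@T).round(2))
plan(.47,-.05,.40,-8)
E
```

```text
277.06079068204724 [ 0.07  -0.001 -0.122] [[-0.    1.    0.  ]
 [-0.96 -0.   -0.28]
 [-0.28 -0.    0.96]]
t 0.1 pos [ 0.2414 -0.5212  0.2495] yaw 24.86 tilt [-0.0007  0.0017] F [ 0.4  0.3 -0.5] j6 -4.2
turn z units 8.214
shift units [  6.43  -19.937  -6.021]
```

>>> arm_command(
  targets=[
    [[1, 0, 0, -0.5, 0, 0, 0.8], [1, 0, 0, -0.5, 0, 0, 0.8], [1, 0, 0, -0.5, 0, 0, 0.8], [1, 0, 0, -0.5, 0, 0, 0.8], [1, 0, 0, -0.5, 0, 0, 0.8], [1, 0, 0, -0.5, 0, 0, 0.8], [1, 0, 0, -0.5, 0, 0, 0.8], [1, 0, 0, -0.5, 0, 0, 0.8], [1, 0, 0, -0.5, 0, 0, 0.8], [1, 0, 0, -0.5, 0, 0, 0.8], [1, 0, 0, -0.5, 0, 0, 0.2], [1, 0, 0, -0.5, 0, 0, 0]],
  ],
)

```text
t: 1.1
eef_pos: [0.2415, -0.5214, 0.4003]
tcp_rot: [[0.99, -0.139, -0.0], [-0.139, -0.99, 0.001], [-0.001, -0.001, -1.0]]
force: [-0.2, -0.9, -0.1]
gripper_width: 0.0856
grip_force: 0.0
```

>>> arm_command(
  targets=[
    [[1, 0.5, -1, 0, 0, 0, 0], [1, 0.5, -1, 0, 0, 0, 0], [1, 0.5, -1, 0, 0, 0, 0], [1, 0.5, -1, 0, 0, 0, 0], [1, 0.5, -1, 0, 0, 0, 0], [1, 0.5, -1, 0, 0, 0, 0], [1, 0.5, -1, 0, 0, 0, 0], [1, 0.5, -1, 0, 0, 0, 0], [1, 0.5, -1, 0, 0, 0, 0], [1, 0.5, -1, 0, 0, 0, 0], [1, 0.5, -1, 0, 0, 0, 0], [1, 0.5, -1, 0, 0, 0, 0]],
  ],
)

```text
t: 2.1
eef_pos: [0.432, -0.244, 0.3999]
tcp_rot: [[0.99, -0.138, -0.001], [-0.138, -0.99, 0.0], [-0.001, -0.0, -1.0]]
force: [-0.3, -0.6, -0.5]
gripper_width: 0.0857
grip_force: 0.0
```

>>> arm_command(
  targets=[
    [[1, 0, -1, 0, 0, 0, 0], [1, 0, -1, 0, 0, 0, 0], [1, 0, -1, 0, 0, 0, 0], [1, 0, -1, 0, 0, 0, 0], [1, 0, -1, 0, 0, 0, 0], [1, 0, -1, 0, 0, 0, 0], [1, 0, 0, 0, 0, 0, 0], [1, 0, 0, 0, 0, 0, 0]],
  ],
)

```text
t: 2.77
eef_pos: [0.4522, -0.0958, 0.4]
tcp_rot: [[0.991, -0.136, -0.001], [-0.136, -0.991, -0.0], [-0.001, 0.0, -1.0]]
force: [-0.1, -0.4, 0.0]
gripper_width: 0.0854
grip_force: 0.0
```

Run:
```python
from h import *
im,c=shot('wrist','w1');np.savez('pics/w1.npz',K=c[0],R=c[1],t=c[2])
plan(.48,.306,.2,-8)
```

```text
t 2.82 pos [ 0.4522 -0.0967  0.4   ] yaw -7.87 tilt [-0.0006 -0.0005] F [ 0.  -0.3  0. ] j6 80.6
turn z units 0.033
shift units [ -1.142 -16.104   8.002]
```

View pics/w1.png

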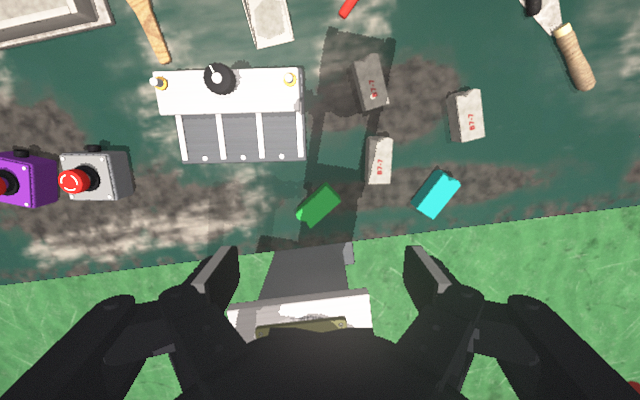

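The wrist view shows the stop (71,182) on its grey box, the knob (220,76), the bed (front edge about row 160, nearly parallel to the tool) and the prisms at (371,82), (379,160) and (466,114).

Run:
```python
from h import *
d=np.load('pics/w1.npz');c=(d['K'],d['R'],d['t']);im=cv2.imread('pics/w1.png');hsv=cv2.cvtColor(im,cv2.COLOR_BGR2HSV)
print('knob',ray('',[[222,72]],.104,c).round(3),'stop',ray('',[[71,181]],.086,c).round(3))
print('front corners',ray('',[[182,162],[304,160]],.015,c).round(4),'bar tops',ray('',[[158,115],[303,115],[302,66],[155,69]],.067,c).round(4))
m=((hsv[...,1]<70)&(hsv[...,2]>100)).astype(np.uint8)
for x0,y0,x1,y1 in[(345,45,395,115),(358,130,400,188),(440,82,492,146)]:
    w=np.zeros_like(m);w[y0:y1,x0:x1]=m[y0:y1,x0:x1]
    n,l,s,ce=cv2.connectedComponentsWithStats(w);i=1+s[1:,4].argmax();print(s[i],cv2.minAreaRect(np.argwhere(l==i)[:,::-1].astype(np.float32)))
cv2.imwrite('pics/c1.png',np.hstack([cv2.resize(im[40:195,345:495],None,fx=3.8,fy=3.8,interpolation=2)]))
cv2.imwrite('pics/c2.png',cv2.resize(im[55:210,40:320],None,fx=2.8,fy=2.8,interpolation=2))
```

```text
knob [[0.605 0.023 0.104]] stop [[0.485 0.306 0.086]]
front corners [[ 0.4849  0.1575  0.015 ]
 [ 0.4582 -0.0644  0.015 ]] bar tops [[ 0.5655  0.1479  0.067 ]
 [ 0.5346 -0.0776  0.067 ]
 [ 0.6042 -0.0869  0.067 ]
 [ 0.6301  0.1328  0.067 ]]
[ 345   47   50   64 1794] ((369.5, 78.5), (63.0, 49.0), 90.0)
[ 366  130   34   58 1507] ((382.5, 158.5), (57.0, 33.0), 90.0)
[ 446   88   40   55 1594] ((465.7806396484375, 115.485107421875), (52.64104461669922, 35.99940490722656), 82.56858825683594)
```

View pics/c1.png

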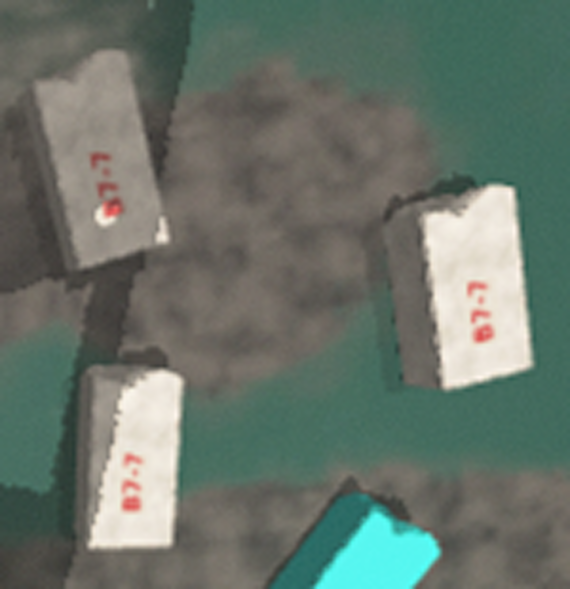

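View pics/c2.png

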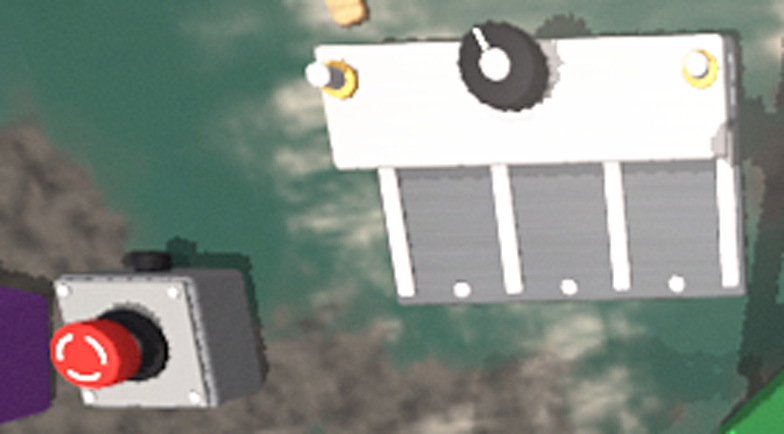

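Run:
```python
from h import *
d=np.load('pics/w1.npz');c=(d['K'],d['R'],d['t'])
C2=lambda P:np.array(P,float)/2.8+[40,55]-.18
C1=lambda P:np.array(P,float)/3.8+[345,40]-.18
print('stop',ray('',C2([[80,355]]),.088,c).round(4),'box',ray('',C2([[55,275],[192,272],[213,407],[90,407]]),.058,c).mean(0).round(4))
print('knob',ray('',C2([[494,64]]),.105,c).round(4))
b=ray('',C2([[316,46],[720,35],[722,157],[337,167]]),.067,c);print('bar',b.round(4),b.mean(0))
for P in([[404,296],[740,290]],):
    q=ray('',C2(P),.017,c);print('front',q.round(4))
for P in([[505,165],[515,292]],[[614,162],[622,290]]):
    q=ray('',C2(P),.02,c);e=q[0]-q[1];print('strip',q.round(4),np.degrees(np.arctan2(e[1],e[0])))
for nm,P in dict(A=[[35,82],[126,50],[162,225],[76,270]],B=[[132,371],[183,375],[174,547],[90,548]],C=[[425,218],[513,184],[533,366],[443,390]]).items():
    q=ray('',C1(P),.04,c);e=(q[0]+q[1]-q[2]-q[3])/2;print(nm,q[:,:2].round(4).tolist(),q.mean(0).round(4),np.linalg.norm(e),np.degrees(np.arctan2(e[1],e[0])))
s=ray('',C2([[80,355]]),.088,c)[0];plan(s[0],s[1],.15)
```

```text
stop [[0.4843 0.3083 0.088 ]] box [0.4848 0.2989 0.058 ]
knob [[0.5988 0.032  0.105 ]]
bar [[ 0.6276  0.1372  0.067 ]
 [ 0.6034 -0.0791  0.067 ]
 [ 0.5418 -0.0703  0.067 ]
 [ 0.5658  0.1443  0.067 ]] [0.584649   0.03298566 0.067     ]
front [[ 0.4871  0.1519  0.017 ]
 [ 0.4613 -0.0652  0.017 ]]
strip [[0.5574 0.0667 0.02  ]
 [0.4801 0.0787 0.02  ]] -8.810572108386866
strip [[ 5.50e-01 -3.00e-04  2.00e-02]
 [ 4.72e-01  1.00e-02  2.00e-02]] -7.560765373644795
A [[0.6045, -0.1685], [0.6114, -0.207], [0.5413, -0.217], [0.528, -0.1785]] [ 0.5713 -0.1928  0.04  ] 0.07400073577117845 7.777803383439275
B [[0.4817, -0.1994], [0.4769, -0.2219], [0.3987, -0.2126], [0.4035, -0.1736]] [ 0.4402 -0.2019  0.04  ] 0.08011733241621698 -12.628110078915297
C [[0.5288, -0.3293], [0.5375, -0.3666], [0.4596, -0.377], [0.4544, -0.3372]] [ 0.4951 -0.3525  0.04  ] 0.0766842264118619 6.8764678597995506
t 2.82 pos [ 0.4522 -0.0967  0.4   ] yaw -7.87 tilt [-0.0006 -0.0005] F [ 0.  -0.3  0. ] j6 80.6
shift units [ -0.947 -16.222  10.002]
```

>>> arm_command(
  targets=[
    [[-1, -0.1, -1, 0.3, 0, 0, 0], [-1, -0.1, -1, 0.3, 0, 0, 0], [-1, -0.1, -1, 0.3, 0, 0, 0], [-1, -0.1, -1, 0.3, 0, 0, 0], [-1, -0.1, -1, 0.3, 0, 0, 0], [-1, -0.1, -1, 0.3, 0, 0, 0], [-1, -0.1, -1, 0.3, 0, 0, 0], [-1, -0.1, -1, 0.3, 0, 0, 0], [-1, -0.1, -1, 0.3, 0, 0, 0], [-1, -0.1, -1, 0.3, 0, 0, 0], [-1, 0, -1, 0.3, 0, 0, 0], [-1, 0, -1, 0.3, 0, 0, 0]],
  ],
)

```text
t: 3.82
eef_pos: [0.4697, 0.2036, 0.3097]
tcp_rot: [[0.99, -0.14, -0.0], [-0.14, -0.99, -0.001], [0.0, 0.001, -1.0]]
force: [-0.4, -0.1, -0.3]
gripper_width: -0.0
grip_force: 0.0
```

>>> arm_command(
  targets=[
    [[-1, 0, -1, 0.9, 0, 0, 0], [-1, 0, -1, 0.9, 0, 0, 0], [-1, 0, -1, 0.9, 0, 0, 0], [-1, 0, -1, 0.9, 0, 0, 0], [-1, 0, -0.1, 0.8, 0, 0, 0], [-1, 0, 0, 0, 0, 0, 0], [-1, 0, 0, 0, 0, 0, 0]],
  ],
)

```text
t: 4.4
eef_pos: [0.483, 0.3039, 0.1989]
tcp_rot: [[0.99, -0.139, -0.003], [-0.139, -0.99, -0.003], [-0.003, 0.003, -1.0]]
force: [0.4, -0.1, 0.1]
gripper_width: 0.0001
grip_force: 0.0
```

Run:
```python
from h import *
im,c=shot('wrist','w2');h=cv2.cvtColor(im,cv2.COLOR_RGB2HSV)
m=(((h[...,0]<8)|(h[...,0]>172))&(h[...,1]>130)&(h[...,2]>90)).astype(np.uint8)
n,l,s,ce=cv2.connectedComponentsWithStats(m)
for i in range(1,n):
    if s[i,4]>60:print(s[i],ce[i],ray('',ce[i],.082,c)[0])
plan(.484,.306,.112,-8)
```

```text
[ 295  178   44   45 1329] [316.23250564 199.83370956] [0.48536538 0.30862181 0.082     ]
[ 136  187   51   44 1504] [161.66422872 208.27726064] [0.49702592 0.44800341 0.082     ]
t 4.45 pos [0.4838 0.3042 0.2003] yaw -8.01 tilt [-0.0007 -0.0011] F [-0.7 -0.5  0.1] j6 126.0
turn z units -0.002
shift units [-3.000e-03 -7.400e-02  3.533e+00]
```

View pics/w2.png

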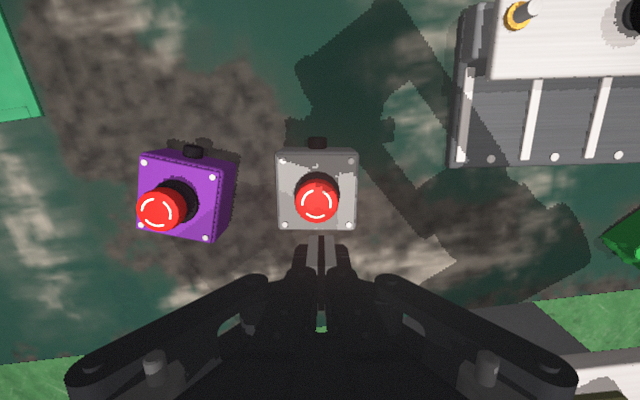

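Button head at (316,204), straight ahead of the fingers. Measured as (0.484, 0.308).

>>> arm_command(
  targets=[
    [[-1, 0, -0.15, 0.8, 0, 0, 0], [-1, 0, 0, 0.8, 0, 0, 0], [-1, 0, 0, 0.8, 0, 0, 0], [-1, 0, 0, 0.8, 0, 0, 0], [-1, 0, 0, 0.4, 0, 0, 0], [-1, 0, 0, 0, 0, 0, 0]],
  ],
  force=60,
)

```text
t: 4.95
eef_pos: [0.4835, 0.3076, 0.1097]
tcp_rot: [[0.99, -0.14, -0.002], [-0.14, -0.99, -0.001], [-0.002, 0.001, -1.0]]
force: [-0.9, -1.0, -0.2]
gripper_width: 0.0001
grip_force: 0.0
```

>>> arm_command(
  targets=[
    [[-1, 0, 0, 0.1, 0, 0, 0], [-1, 0, 0, 0.1, 0, 0, 0], [-1, 0, 0, 0.1, 0, 0, 0], [-1, 0, 0, 0.1, 0, 0, 0], [-1, 0, 0, 0.05, 0, 0, 0]],
  ],
)

```text
t: 5.37
eef_pos: [0.4853, 0.3095, 0.1008]
tcp_rot: [[0.99, -0.138, 0.004], [-0.138, -0.99, 0.001], [0.003, -0.002, -1.0]]
force: [0.5, -1.0, 3.1]
gripper_width: -0.0004
grip_force: 1.8
```

>>> arm_command(
  targets=[
    [[-1, 0, 0, 0.05, 0, 0, 0], [-1, 0, 0, 0.05, 0, 0, 0], [-1, 0, 0, 0.03, 0, 0, 0], [-1, 0, 0, 0, 0, 0, 0]],
  ],
)

```text
t: 5.7
eef_pos: [0.4852, 0.3095, 0.0965]
tcp_rot: [[0.99, -0.138, 0.003], [-0.138, -0.99, 0.001], [0.003, -0.001, -1.0]]
force: [2.2, -0.4, 4.1]
gripper_width: -0.0
grip_force: 2.6
```

>>> arm_command(
  targets=[
    [[-1, 0, 0, 0.03, 0, 0, 0], [-1, 0, 0, 0.03, 0, 0, 0], [-1, 0, 0, 0, 0, 0, 0]],
  ],
)

```text
t: 5.95
eef_pos: [0.4853, 0.3096, 0.0964]
tcp_rot: [[0.99, -0.138, 0.004], [-0.138, -0.99, 0.001], [0.003, -0.002, -1.0]]
force: [0.3, -1.5, 13.4]
gripper_width: -0.0001
grip_force: 7.1
```

>>> arm_command(
  targets=[
    [[-1, 0, 0, -0.4, 0, 0, 0], [-1, 0, 0, -1, 0, 0, 0], [-1, 0, 0, -1, 0, 0, 0], [-1, 0, 0, -1, 0, 0, 0], [-1, 0, 0, -0.75, 0, 0, 0], [-1, 0, 0, 0, 0, 0, 0]],
  ],
)

```text
t: 6.45
eef_pos: [0.4852, 0.3102, 0.2019]
tcp_rot: [[0.99, -0.138, 0.005], [-0.138, -0.99, 0.003], [0.005, -0.004, -1.0]]
force: [1.0, 0.5, 0.5]
gripper_width: 0.0006
grip_force: 0.0
```

Run:
```python
from h import *
im,c=shot('wrist','w3');h=cv2.cvtColor(im,cv2.COLOR_RGB2HSV)
m=(((h[...,0]<8)|(h[...,0]>172))&(h[...,1]>130)&(h[...,2]>90)).astype(np.uint8)
n,l,s,ce=cv2.connectedComponentsWithStats(m)
for i in range(1,n):
    if s[i,4]>60:print(s[i],ce[i],ray('',ce[i],.075,c)[0])
plan(.599,.0315,.2,-57);plan(.599,.0315,.2)
```

```text
[ 303  178   43   43 1223] [324.2207686  199.03352412] [0.48555518 0.30875926 0.075     ]
[ 147  189   50   43 1428] [172.46218487 209.31512605] [0.49523745 0.45229428 0.075     ]
t 6.5 pos [0.4843 0.3097 0.1998] yaw -7.94 tilt [0.0026 0.002 ] F [-1.   0.3  0.3] j6 126.3
turn z units 12.265
shift units [ 1.1831e+01  2.2140e+00 -7.0000e-03]
t 6.5 pos [0.4843 0.3097 0.1998] yaw -7.94 tilt [0.0026 0.002 ] F [-1.   0.3  0.3] j6 126.3
shift units [ 6.0800e+00  1.0388e+01 -7.0000e-03]
```

>>> arm_command(
  targets=[
    [[1, 0.6, 1, 0, 0, 0, 0], [1, 0.6, 1, 0, 0, 0, 0], [1, 0.6, 1, 0, 0, 0, 0], [1, 0.6, 1, 0, 0, 0, 0], [1, 0.6, 1, 0, 0, 0, 0], [1, 0.6, 1, 0, 0, 0, 0], [1, 0.6, 1, 0, 0, 0, 0], [1, 0.6, 1, 0, 0, 0, 0], [1, 0.6, 1, 0, 0, 0, 0], [1, 0.6, 1, 0, 0, 0, 0], [1, 0.1, 0.4, 0, 0, 0, 0], [1, 0, 0, 0, 0, 0, 0]],
  ],
)

```text
t: 7.5
eef_pos: [0.5982, 0.0282, 0.196]
tcp_rot: [[0.99, -0.141, -0.004], [-0.141, -0.99, -0.0], [-0.004, 0.001, -1.0]]
force: [0.1, -0.8, -0.2]
gripper_width: 0.0856
grip_force: 0.0
```

Run:
```python
from h import *
def red(im):
    h=cv2.cvtColor(im,cv2.COLOR_RGB2HSV);m=(((h[...,0]<8)|(h[...,0]>172))&(h[...,1]>130)&(h[...,2]>80)).astype(np.uint8)
    n,l,s,ce=cv2.connectedComponentsWithStats(m)
    for i in range(1,n):
        if s[i,4]>10 and 280<ce[i][0]<330 and 140<ce[i][1]<200:print(s[i],ce[i])
red(cv2.imread('pics/side0.png')[:,:,::-1].copy());print();im,c=shot('side','side1');red(im)
im,c=shot('wrist','w4')
cv2.imwrite('pics/w4.png',im[:,:,::-1])
plan(.599,.0315,.2,-57)
a=cv2.imread('pics/side0.png')[140:200,280:340];b=im2=cv2.imread('pics/side1.png')[140:200,280:340]
w=cv2.resize(cv2.imread('pics/w4.png'),(640,400))
o=np.vstack([w[:360],]);cv2.imwrite('pics/v4.png',np.vstack([w[:300],cv2.resize(np.hstack([a,b]),(640,300),interpolation=2)[:300]]))
```

```text
[301 154   8   7  38] [304.55263158 157.60526316]
[298 167   9   7  47] [302.0212766  170.21276596]

[301 154   8   7  39] [304.51282051 157.43589744]
[298 169   9   7  46] [301.67391304 172.41304348]
t 7.6 pos [0.5975 0.0309 0.1966] yaw -8.01 tilt [-0.0036  0.0012] F [ 0.6  1.  -0.2] j6 96.9
turn z units 12.248
shift units [ 0.014 -0.065 -0.135]
```

View pics/v4.png

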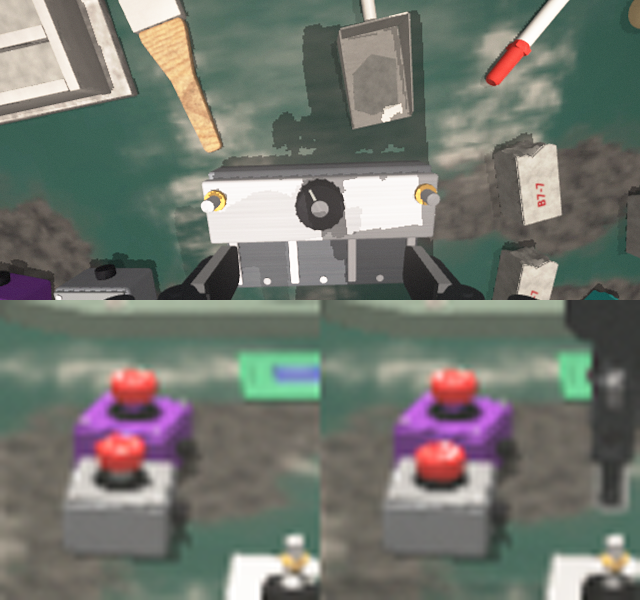

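The button head sits 2.2 px lower in the side view while the purple one is unmoved, so the stop is latched. The knob is at (319,206).

>>> arm_command(
  targets=[
    [[1, 0, 0, 0, 0, 0, 1], [1, 0, 0, 0, 0, 0, 1], [1, 0, 0, 0, 0, 0, 1], [1, 0, 0, 0, 0, 0, 1], [1, 0, 0, 0, 0, 0, 1], [1, 0, 0, 0, 0, 0, 1], [1, 0, 0, 0, 0, 0, 1], [1, 0, 0, 0, 0, 0, 1], [1, 0, 0, 0, 0, 0, 1], [1, 0, 0, 0, 0, 0, 1], [1, 0, 0, 0, 0, 0, 1], [1, 0, 0, 0, 0, 0, 1]],
  ],
)

```text
t: 8.6
eef_pos: [0.5975, 0.0328, 0.1976]
tcp_rot: [[0.559, -0.829, -0.002], [-0.829, -0.559, 0.001], [-0.002, 0.001, -1.0]]
force: [-0.3, 0.4, 0.7]
gripper_width: 0.0853
grip_force: 0.0
```

Run:
```python
from h import *
im,c=shot('wrist','w5');g=im.max(2)
P=np.array([[.599,.0315,.104]]);u=proj('',P,c)[0];print(u)
x,y=u.astype(int);w=(g[y-60:y+60,x-60:x+60]<60).astype(np.uint8);w=cv2.morphologyEx(w,cv2.MORPH_CLOSE,np.ones((9,9)))
n,l,s,ce=cv2.connectedComponentsWithStats(w)
for i in range(1,n):
    if s[i,4]>300:print(s[i],ce[i]+u.astype(int)-60,ray('',ce[i]+u.astype(int)-60,.095,c))
d=cv2.imread('pics/w4.png')
plan(.599,.0315,.097)
```

```text
[320.9288058 206.5987549]
[ 37  32  37  38 433] [308.95612009 193.35103926] [[0.61224108 0.02977815 0.095     ]]
t 8.65 pos [0.5976 0.0328 0.1976] yaw -56.18 tilt [-0.0017  0.001 ] F [ 0.1 -1.2  0.1] j6 145.2
shift units [ 0.073 -0.019  4.025]
```

>>> arm_command(
  targets=[
    [[1, 0.05, 0, 0.8, 0, 0, 0], [1, 0, 0, 0.8, 0, 0, 0], [1, 0, 0, 0.8, 0, 0, 0], [1, 0, 0, 0.8, 0, 0, 0], [1, 0, 0, 0.6, 0, 0, 0], [1, 0, 0, 0.25, 0, 0, 0], [1, 0, 0, 0, 0, 0, 0]],
  ],
)

```text
t: 9.23
eef_pos: [0.5976, 0.0307, 0.0949]
tcp_rot: [[0.562, -0.827, -0.005], [-0.827, -0.562, 0.0], [-0.003, 0.004, -1.0]]
force: [-0.7, 0.2, 0.8]
gripper_width: 0.0856
grip_force: 0.0
```

>>> arm_command(
  targets=[
    [[-1, 0, 0, 0, 0, 0, 0], [-1, 0, 0, 0, 0, 0, 0], [-1, 0, 0, 0, 0, 0, 0], [-1, 0, 0, 0, 0, 0, 0], [-1, 0, 0, 0, 0, 0, 0], [-1, 0, 0, 0, 0, 0, 0], [-1, 0, 0, 0, 0, 0, 0], [-1, 0, 0, 0, 0, 0, 0]],
  ],
  force=45,
)

```text
t: 9.9
eef_pos: [0.6003, 0.0294, 0.0982]
tcp_rot: [[0.56, -0.829, 0.002], [-0.829, -0.56, 0.0], [0.001, -0.002, -1.0]]
force: [-0.8, 0.3, 6.4]
gripper_width: 0.0389
grip_force: 44.9
```

>>> arm_command(
  targets=[
    [[-1, 0, 0, -0.05, 0, 0, -0.5], [-1, 0, 0, -0.05, 0, 0, -1], [-1, 0, 0, -0.01, 0, 0, -1], [-1, 0, 0, -0.01, 0, 0, -1], [-1, 0, 0, -0.01, 0, 0, -1], [-1, 0, 0, -0.01, 0, 0, -1], [-1, 0, 0, -0.01, 0, 0, -1], [-1, 0, 0, -0.01, 0, 0, -1], [-1, 0, 0, -0.01, 0, 0, -1], [-1, 0, 0, -0.01, 0, 0, -1], [-1, 0, 0, -0.01, 0, 0, -1], [-1, 0, 0, -0.01, 0, 0, -1]],
  ],
)

```text
t: 10.9
eef_pos: [0.6009, 0.0304, 0.1008]
tcp_rot: [[0.985, -0.17, 0.002], [-0.17, -0.985, 0.002], [0.002, -0.002, -1.0]]
force: [5.0, 4.2, -9.6]
gripper_width: 0.0388
grip_force: 47.0
```

Run:
```python
from h import *
plan(.599,.0315,.097);print(ctrl.get_state()['torque'])
```

```text
t 10.9 pos [0.6009 0.0304 0.1008] yaw -9.79 tilt [0.0021 0.0021] F [ 5.   4.2 -9.6] j6 98.5
shift units [-0.083 -0.029  0.153]
[ 0.59775717 -0.75790457 -0.04983474]
```

>>> arm_command(
  targets=[
    [[-1, 0, 0, 0.03, 0, 0, -1], [-1, 0, 0, -0.0084, 0, 0, -1], [-1, 0, 0, -0.0084, 0, 0, -1], [-1, 0, 0, -0.0084, 0, 0, -1], [-1, 0, 0, -0.0084, 0, 0, -1], [-1, 0, 0, -0.0084, 0, 0, -1], [-1, 0, 0, -0.0084, 0, 0, -1], [-1, 0, 0, -0.0084, 0, 0, -1], [-1, 0, 0, -0.0084, 0, 0, -1], [-1, 0, 0, -0.0084, 0, 0, -1], [-1, 0, 0, -0.0084, 0, 0, -1], [-1, 0, 0, -0.0084, 0, 0, -1]],
  ],
)

```text
t: 11.9
eef_pos: [0.6006, 0.0317, 0.1033]
tcp_rot: [[0.786, 0.618, 0.002], [0.618, -0.786, 0.004], [0.004, -0.002, -1.0]]
force: [1.9, 7.6, -3.6]
gripper_width: 0.0389
grip_force: 47.7
```

>>> arm_command(
  targets=[
    [[-1, 0, 0, -0.0084, 0, 0, -1], [-1, 0, 0, -0.0084, 0, 0, -1], [-1, 0, 0, -0.0084, 0, 0, -1], [-1, 0, 0, -0.0084, 0, 0, -1], [-1, 0, 0, -0.0084, 0, 0, -1], [-1, 0, 0, -0.0084, 0, 0, -1], [-1, 0, 0, -0.0084, 0, 0, -1], [-1, 0, 0, -0.0084, 0, 0, -1], [-1, 0, 0, -0.0084, 0, 0, -1], [-1, 0, 0, -0.0084, 0, 0, -1], [-1, 0, 0, -0.0084, 0, 0, -1], [-1, 0, 0, -0.0084, 0, 0, -1]],
  ],
)

```text
t: 12.9
eef_pos: [0.5995, 0.0323, 0.1058]
tcp_rot: [[0.067, 0.998, -0.0], [0.998, -0.067, 0.005], [0.005, -0.0, -1.0]]
force: [-0.1, 8.7, -0.8]
gripper_width: 0.0386
grip_force: 47.8
```

>>> arm_command(
  targets=[
    [[-1, 0, 0, -0.0084, 0, 0, -1], [-1, 0, 0, -0.0084, 0, 0, -1], [-1, 0, 0, -0.0084, 0, 0, -1], [-1, 0, 0, -0.0084, 0, 0, -1], [-1, 0, 0, -0.0084, 0, 0, -1], [-1, 0, 0, -0.0084, 0, 0, -1], [-1, 0, 0, -0.0084, 0, 0, -1], [-1, 0, 0, -0.0084, 0, 0, -1], [-1, 0, 0, -0.0084, 0, 0, -1], [-1, 0, 0, -0.0084, 0, 0, -1], [-1, 0, 0, -0.0084, 0, 0, -1], [-1, 0, 0, -0.0084, 0, 0, -1]],
  ],
)

```text
t: 13.9
eef_pos: [0.5982, 0.0318, 0.1083]
tcp_rot: [[-0.697, 0.717, -0.002], [0.717, 0.697, 0.004], [0.005, 0.001, -1.0]]
force: [-2.2, 7.2, 0.8]
gripper_width: 0.0384
grip_force: 48.1
```

Run:
```python
from h import *
plan(.599,.0315,.097);print(ctrl.get_state()['torque'],ctrl.get_state()['gripper_width'])
```

```text
t 13.9 pos [0.5982 0.0318 0.1083] yaw 134.2 tilt [-0.0025  0.0042] F [-2.2  7.2  0.8] j6 -45.5
shift units [-0.032  0.013  0.451]
[ 1.03745187  0.38161394 -0.10799909] 0.03840936492653325
```

>>> arm_command(
  targets=[
    [[-1, 0, 0, -0.0084, 0, 0, -1], [-1, 0, 0, -0.0084, 0, 0, -1], [-1, 0, 0, -0.0084, 0, 0, -1], [-1, 0, 0, -0.0084, 0, 0, -1], [-1, 0, 0, -0.0084, 0, 0, -1], [-1, 0, 0, -0.0084, 0, 0, -1], [-1, 0, 0, -0.0084, 0, 0, -1], [-1, 0, 0, -0.0084, 0, 0, -1], [-1, 0, 0, 0, 0, 0, 0], [-1, 0, 0, 0, 0, 0, 0]],
  ],
)

```text
t: 14.73
eef_pos: [0.5977, 0.0311, 0.1099]
tcp_rot: [[-0.97, 0.241, -0.003], [0.241, 0.97, 0.003], [0.004, 0.002, -1.0]]
force: [-3.2, 6.0, 1.0]
gripper_width: 0.0386
grip_force: 48.1
```

Run:
```python
from h import *
plan(.599,.0315,.25);print(ctrl.get_state()['torque'])
```

```text
t 14.73 pos [0.5977 0.0311 0.1099] yaw 166.05 tilt [-0.0034  0.0029] F [-3.2  6.   1. ] j6 -77.3
shift units [-0.045  0.028 -5.603]
[0.78021676 0.46476475 0.00685498]
```

>>> arm_command(
  targets=[
    [[1, 0, 0, 0, 0, 0, 0], [1, 0, 0, 0, 0, 0, 0], [1, 0, 0, 0, 0, 0, 0], [1, 0, 0, 0, 0, 0, 0], [1, 0, 0, -0.5, 0, 0, 0], [1, 0, 0, -1, 0, 0, 0], [1, 0, 0, -1, 0, 0, -0.5], [1, 0, 0, -1, 0, 0, -1], [1, 0, 0, -1, 0, 0, -1], [1, 0, 0, -1, 0, 0, -1], [1, 0, 0, -1, 0, 0, 0], [1, 0, 0, 0, 0, 0, 0]],
  ],
)

```text
t: 15.73
eef_pos: [0.6028, 0.029, 0.2788]
tcp_rot: [[-1.0, -0.001, 0.011], [-0.001, 1.0, -0.0], [-0.011, -0.0, -1.0]]
force: [1.0, -0.1, -0.1]
gripper_width: 0.0852
grip_force: 0.0
```

Run:
```python
from h import *
plan(.50,-.25,.33)
```

```text
t 15.73 pos [0.6028 0.029  0.2788] yaw -179.96 tilt [ 0.0112 -0.0004] F [ 1.  -0.1 -0.1] j6 -91.3
shift units [  4.121 -11.158  -2.049]
```

>>> arm_command(
  targets=[
    [[1, 0.4, -1, -0.2, 0, 0, 0], [1, 0.4, -1, -0.2, 0, 0, 0], [1, 0.4, -1, -0.2, 0, 0, 0], [1, 0.4, -1, -0.2, 0, 0, 0], [1, 0.4, -1, -0.2, 0, 0, 0], [1, 0.4, -1, -0.2, 0, 0, 0], [1, 0.4, -1, -0.2, 0, 0, 0], [1, 0.4, -1, -0.2, 0, 0, 0], [1, 0.4, -1, -0.2, 0, 0, 0], [1, 0.4, -1, -0.2, 0, 0, 0], [1, 0, -1, 0, 0, 0, 0], [1, 0, 0, 0, 0, 0, 0]],
  ],
)

```text
t: 16.73
eef_pos: [0.4995, -0.2504, 0.3226]
tcp_rot: [[-1.0, 0.003, 0.001], [0.003, 1.0, -0.004], [-0.001, -0.004, -1.0]]
force: [0.4, 0.3, 0.5]
gripper_width: 0.0857
grip_force: 0.0
```

Run:
```python
from h import *
import time
s=ctrl.get_state();im,c=shot('wrist','w6');np.savez('pics/w6.npz',K=c[0],R=c[1],t=c[2])
plan(.50,-.25,.33)
u=proj('',[[.571,-.193,.04],[.44,-.202,.04],[.495,-.352,.04]],c);print(u)
```

```text
t 16.78 pos [ 0.4995 -0.2481  0.3223] yaw 179.83 tilt [ 0.0001 -0.0008] F [-0.3  0.9 -0.3] j6 -120.6
shift units [-0.019 -0.076 -0.309]
[[358.07880732 216.62310195]
 [354.80642919 129.03454937]
 [251.67926712 167.99803567]]
```

View pics/w6.png

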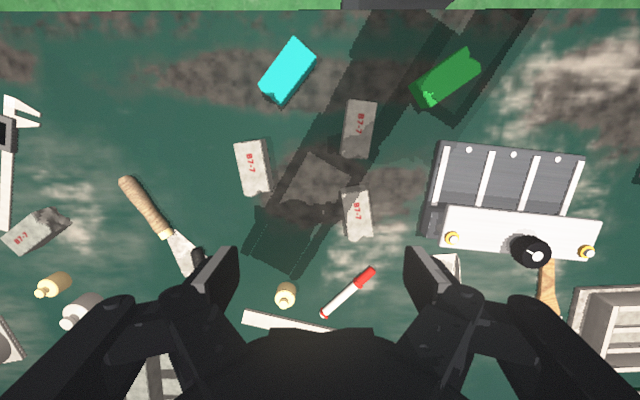

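Run:
```python
from h import *
im=cv2.imread('pics/w6.png')
cv2.imwrite('pics/c6.png',cv2.resize(im[90:245,228:383],None,fx=3.8,fy=3.8,interpolation=2))
```

```text
(no output)
```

View pics/c6.png

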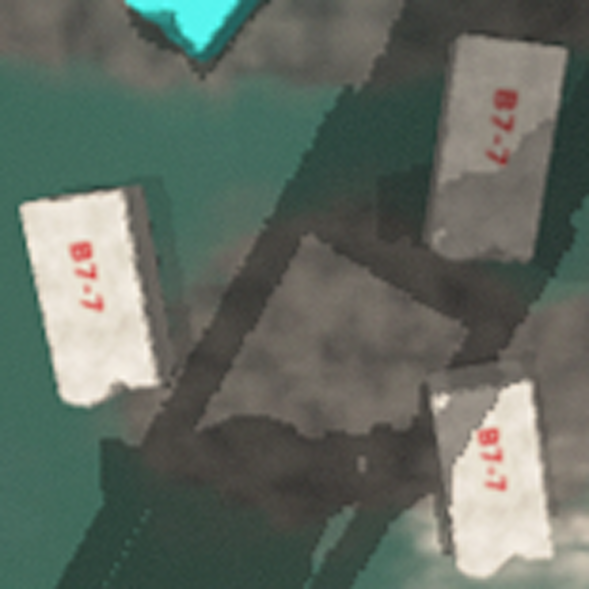

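The crop shows the three prism tops: C at about (90,300), B at (500,150) and A at (492,478). All are grey and labelled B7-7, with the turquoise one separate at the top.

```bash
cat > meas.py <<'E'
from h import *
def meas(P,c):
    q=ray('',P,.04,c)[:,:2];e=(q[2]+q[3]-q[0]-q[1])/2;w=(q[0]+q[3]-q[1]-q[2])/2
    return q.mean(0).round(4),'L %.3f W %.3f yaw %.1f wyaw %.1f'%(np.linalg.norm(e),np.linalg.norm(w),np.degrees(np.arctan2(e[1],e[0])),np.degrees(np.arctan2(-w[0],w[1]))%180)
E
python3 - <<'E'
from meas import *
d=np.load('pics/w6.npz');c=(d['K'],d['R'],d['t'])
C1=lambda P:np.array(P,float)/3.8+[228,90]-.37
for n,P in dict(C=[[20,206],[126,188],[161,384],[65,406]],B=[[462,38],[567,46],[533,260],[436,250]],A=[[430,402],[532,380],[552,556],[460,577]]).items():print(n,*meas(C1(P),c))
# bed from this view
P=ray('',[[441,142],[585,156]],.017,c)[:,:2];e=P[1]-P[0];print('bed front',P.round(4),np.degrees(np.arctan2(-e[0],e[1])))
P=ray('',[[443,205],[603,222],[597,262],[438,245]],.078,c)[:,:2];print('bar',P.round(4),P.mean(0));e=P[1]-P[0];print(np.degrees(np.arctan2(-e[0],e[1])))
plan(.44,-.20,.12,172)
E
```

```text
C [ 0.4953 -0.3513] L 0.078 W 0.040 yaw 7.4 wyaw 11.0
B [ 0.4406 -0.1961] L 0.077 W 0.038 yaw -6.3 wyaw 174.8
A [ 0.5703 -0.1939] L 0.076 W 0.040 yaw 9.5 wyaw 13.2
bed front [[ 0.46   -0.0685]
 [ 0.4817  0.1539]] -5.57953905233739
bar [[ 0.541  -0.0816]
 [ 0.5665  0.1454]
 [ 0.6288  0.1538]
 [ 0.6012 -0.0817]] [0.58439303 0.03397475]
-6.399442372627169
t 16.78 pos [ 0.4995 -0.2481  0.3223] yaw 179.83 tilt [ 0.0001 -0.0008] F [-0.3  0.9 -0.3] j6 -120.6
turn z units 1.958
shift units [2.626 1.574 8.091]
```

>>> arm_command(
  targets=[
    [[1, 0, 0, 0.5, 0, 0, 0.75], [1, 0, 0, 0.5, 0, 0, 0.75], [1, 0, 0, 0, 0, 0, 0]],
  ],
)

```text
t: 17.03
eef_pos: [0.4984, -0.2441, 0.2948]
tcp_rot: [[-0.994, 0.105, -0.005], [0.105, 0.994, 0.003], [0.005, 0.003, -1.0]]
force: [-0.8, 0.4, -0.2]
gripper_width: 0.0853
grip_force: 0.0
```

Run:
```python
from h import *
plan(.433,-.195,.10)
```

```text
t 17.03 pos [ 0.4984 -0.2441  0.2948] yaw 173.99 tilt [-0.0046  0.0033] F [-0.8  0.4 -0.2] j6 -114.5
shift units [2.809 1.681 7.792]
```

>>> arm_command(
  targets=[
    [[1, 0.35, 0.2, 0.95, 0, 0, 0], [1, 0.35, 0.2, 0.95, 0, 0, 0], [1, 0.35, 0.2, 0.95, 0, 0, 0], [1, 0.35, 0.2, 0.95, 0, 0, 0], [1, 0.35, 0.2, 0.95, 0, 0, 0], [1, 0.35, 0.2, 0.95, 0, 0, 0], [1, 0.35, 0.2, 0.95, 0, 0, 0], [1, 0.35, 0.2, 0.95, 0, 0, 0], [1, 0, 0, 0, 0, 0, 0], [1, 0, 0, 0, 0, 0, 0]],
  ],
)

```text
t: 17.87
eef_pos: [0.4337, -0.1976, 0.1071]
tcp_rot: [[-0.995, 0.102, -0.003], [0.102, 0.995, 0.002], [0.003, 0.001, -1.0]]
force: [0.4, 0.3, 0.8]
gripper_width: 0.0853
grip_force: 0.0
```

Run:
```python
from h import *
im,c=shot('wrist','w7');print(proj('',[[.443,-.196,.04]],c))
plan(.433,-.195,.032)
```

```text
[[322.53981206 233.62296646]]
t 17.92 pos [ 0.4355 -0.1988  0.1083] yaw 174.13 tilt [ 0.001  -0.0004] F [ 1.3 -0.4  0.9] j6 -113.7
shift units [0.114 0.14  3.053]
```

View pics/w7.png

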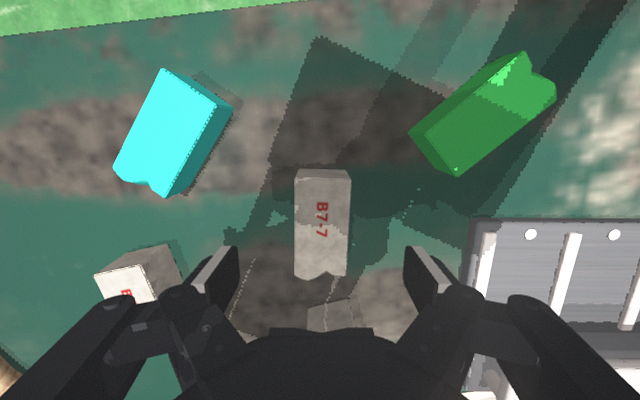

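Prism B is centred between the jaws (columns 295–350, rows 172–278) and parallel to them.

>>> arm_command(
  targets=[
    [[1, 0.1, 0.1, 0.6, 0, 0, 0], [1, 0, 0, 0.8, 0, 0, 0], [1, 0, 0, 0.8, 0, 0, 0], [1, 0, 0, 0.6, 0, 0, 0], [1, 0, 0, 0.25, 0, 0, 0], [1, 0, 0, 0, 0, 0, 0], [-1, 0, 0, 0, 0, 0, 0], [-1, 0, 0, 0, 0, 0, 0], [-1, 0, 0, 0, 0, 0, 0], [-1, 0, 0, 0, 0, 0, 0], [-1, 0, 0, 0, 0, 0, 0], [-1, 0, 0, 0, 0, 0, 0]],
  ],
  force=60,
)

```text
t: 18.92
eef_pos: [0.433, -0.1965, 0.0326]
tcp_rot: [[-0.995, 0.104, 0.002], [0.104, 0.995, -0.001], [-0.002, -0.001, -1.0]]
force: [-0.1, -0.7, 6.8]
gripper_width: 0.039
grip_force: 59.8
```

>>> arm_command(
  targets=[
    [[-1, 0, 0, 0, 0, 0, 0], [-1, 0, 0, 0, 0, 0, 0], [-1, 0, 0, -0.5, 0, 0, 0], [-1, 0, 0, -1, 0, 0, 0], [-1, 0, 0, -1, 0, 0, 0], [-1, 0, 0, -1, 0, 0, 0], [-1, 0, 0, 0, 0, 0, 0]],
  ],
)

```text
t: 19.5
eef_pos: [0.4346, -0.1973, 0.123]
tcp_rot: [[-0.995, 0.103, 0.007], [0.103, 0.995, -0.004], [-0.008, -0.003, -1.0]]
force: [0.7, 0.0, -2.4]
gripper_width: 0.0388
grip_force: 61.5
```

Run:
```python
from h import *
im,c=shot('wrist','w8')
O=np.array([.535,.0375]);a=np.radians(-6.4);ex=np.array([np.cos(a),np.sin(a)]);ey=np.array([-ex[1],ex[0]])
for y in(.07,0,-.07):
    print(y,'mid',(O-.003*ex+y*ey).round(4),'entry(-30-8)',(O-.040*ex+y*ey).round(4))
p=O-.040*ex+.07*ey;plan(p[0],p[1],.13,173.6)
```

```text
0.07 mid [0.5398 0.1074] entry(-30-8) [0.5031 0.1115]
0 mid [0.532  0.0378] entry(-30-8) [0.4952 0.042 ]
-0.07 mid [ 0.5242 -0.0317] entry(-30-8) [ 0.4874 -0.0276]
t 19.55 pos [ 0.4338 -0.1969  0.1212] yaw 174.06 tilt [ 0.0053 -0.003 ] F [ 0.5 -0.1 -3.7] j6 -113.5
turn z units 0.115
shift units [-1.378 12.567 -0.353]
```

>>> arm_command(
  targets=[
    [[-1, 0, 1, 0, 0, 0, 0.11], [-1, 0, 1, 0, 0, 0, 0], [-1, 0, 1, 0, 0, 0, 0], [-1, 0, 1, 0, 0, 0, 0], [-1, 0, 1, 0, 0, 0, 0], [-1, 0, 1, 0, 0, 0, 0], [-1, 0, 1, 0, 0, 0, 0], [-1, 0, 1, 0, 0, 0, 0], [-1, 0, 1, 0, 0, 0, 0], [-1, -0.3, 1, 0, 0, 0, 0], [-1, -0.5, 1, 0, 0, 0, 0], [-1, -0.4, 1, 0, 0, 0, 0]],
  ],
)

```text
t: 20.55
eef_pos: [0.4942, 0.1, 0.1172]
tcp_rot: [[-0.994, 0.111, -0.003], [0.111, 0.994, -0.0], [0.003, -0.001, -1.0]]
force: [-0.1, -0.6, -3.5]
gripper_width: 0.039
grip_force: 61.4
```

>>> arm_command(
  targets=[
    [[-1, -0.1, 0.5, 0, 0, 0, 0], [-1, 0, 0, 0, 0, 0, 0], [-1, 0, 0, 0, 0, 0, 0]],
  ],
)

```text
t: 20.8
eef_pos: [0.4976, 0.1111, 0.1174]
tcp_rot: [[-0.994, 0.109, -0.003], [0.109, 0.994, -0.001], [0.003, -0.001, -1.0]]
force: [0.2, 0.2, -3.5]
gripper_width: 0.039
grip_force: 61.6
```

Run:
```python
from h import *
im,c=shot('wrist','w9')
plan(.5031,.1115,.049,173.6);print(ctrl.get_state()['gripper_width'])
```

```text
t 20.85 pos [0.4972 0.1105 0.1176] yaw 173.66 tilt [-0.0038 -0.0011] F [ 0.8  0.5 -3.6] j6 -75.8
turn z units 0.016
shift units [-0.23   0.065  2.743]
0.03876539102780113
```

View pics/w9.png

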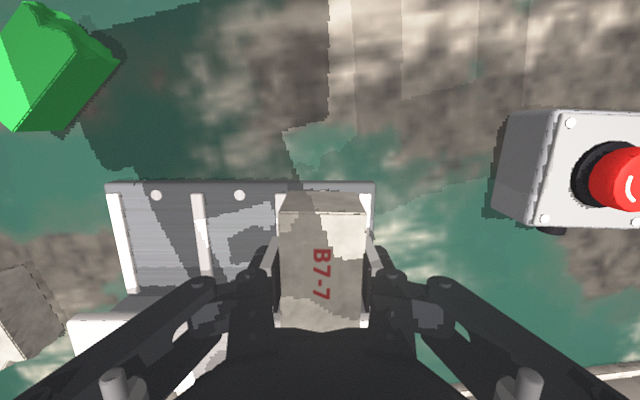

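The prism is over the left lane. The lane screws at (156,196) and (240,196) put the lane a centre at column 324, so I'm about 3 mm short laterally. The plate's front edge (row 184) is parallel.

Run:
```python
from h import *
c=cam('wrist');s=ctrl.get_state()
q=ray('',[[108,184],[240,184],[324,184],[374,184]],.015,c);print(q.round(4));
# front end of prism top: TCP z .1176, top at approx +.008
print('prism front',ray('',[[279,212],[366,214]],.1256,c).round(4))
# bed x of TCP
T=s['tcp_rot'];mid=q[2];print('bed x of TCP', -.065*1000+1000*(-(T[:,0])@(s['eef_pos']-mid)))
print(1000*(-(T[:,0])@(ray('',[[322,212]],.1256,c)[0]-s['eef_pos'])))
```

```text
[[ 0.4574 -0.062   0.015 ]
 [ 0.4695  0.0471  0.015 ]
 [ 0.4772  0.1164  0.015 ]
 [ 0.4817  0.1576  0.015 ]]
prism front [[0.4634 0.0972 0.1256]
 [0.4685 0.1347 0.1256]]
bed x of TCP -44.800078457627684
-32.11742737138292
```

>>> arm_command(
  targets=[
    [[-1, 0, 0.12, 0.5, 0, 0, 0], [-1, 0, 0, 0.6, 0, 0, 0], [-1, 0, 0, 0.6, 0, 0, 0], [-1, 0, 0, 0.6, 0, 0, 0], [-1, 0, 0, 0.35, 0, 0, 0], [-1, 0, 0, 0, 0, 0, 0], [-1, 0, 0, 0, 0, 0, 0]],
  ],
)

```text
t: 21.43
eef_pos: [0.4985, 0.1131, 0.0522]
tcp_rot: [[-0.994, 0.112, -0.002], [0.112, 0.994, -0.0], [0.002, -0.001, -1.0]]
force: [-0.3, 0.3, -3.3]
gripper_width: 0.0387
grip_force: 61.5
```

>>> arm_command(
  targets=[
    [[-1, 0, 0, 0.1, 0, 0, 0], [-1, -0.3, 0, 0, 0, 0, 0], [-1, -0.3, 0, 0, 0, 0, 0], [-1, -0.3, 0, 0, 0, 0, 0], [-1, -0.2, 0, 0, 0, 0, 0], [-1, 0, 0, 0, 0, 0, 0], [-1, 0, 0, 0, 0, 0, 0]],
  ],
)

```text
t: 22.02
eef_pos: [0.5274, 0.1109, 0.0502]
tcp_rot: [[-0.994, 0.111, 0.0], [0.111, 0.994, 0.0], [-0.0, 0.0, -1.0]]
force: [-0.5, 0.1, -3.4]
gripper_width: 0.039
grip_force: 61.5
```

>>> arm_command(
  targets=[
    [[-1, -0.1, 0, 0, 0, 0, 0], [-1, -0.08, 0, 0.05, 0, 0, 0], [-1, 0, 0, 0.05, 0, 0, 0], [-1, 0, 0, 0, 0, 0, 0], [-1, 0, 0, 0, 0, 0, 0]],
  ],
)

```text
t: 22.43
eef_pos: [0.5315, 0.1105, 0.0477]
tcp_rot: [[-0.994, 0.111, 0.001], [0.111, 0.994, 0.0], [-0.001, 0.0, -1.0]]
force: [0.9, -1.5, -2.1]
gripper_width: 0.0393
grip_force: 61.7
```

Run:
```python
from h import *
c=cam('wrist');im,c=shot('wrist','w10');plan(.5,.1,.049)
```

```text
t 22.48 pos [0.5315 0.1105 0.0477] yaw 173.62 tilt [0.0009 0.0001] F [ 0.3 -0.2 -2. ] j6 -76.3
shift units [ 1.206 -0.557 -0.05 ]
```

View pics/w10.png

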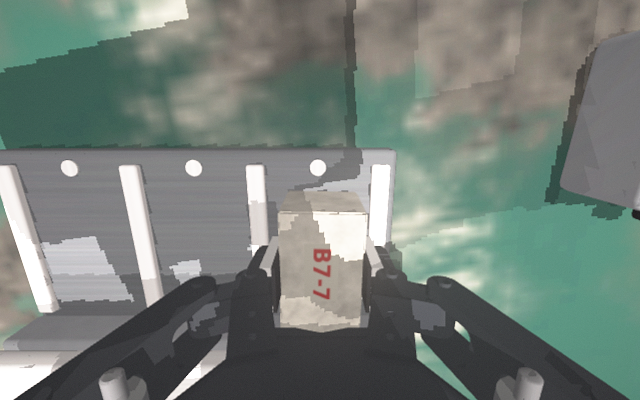

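Run:
```python
from h import *
c=cam('wrist');s=ctrl.get_state();T=s['tcp_rot'];p=s['eef_pos'];X=-T[:,0]
for v in(150,153):print('TCP bedx',-65-1000*X@(ray('',[[200,v]],.015,c)[0]-p))
for v in(210,213):print('front',1000*X@(ray('',[[322,v]],.0557,c)[0]-p))
print('screws',[round(1000*T[:,1]@(ray('',[[u,168]],.017,c)[0]-p),1) for u in(69.5,193.5,318)])
q=[ray('',[[u,v]],.02,c)[0] for u,v in((119,166),(152,303))];e=q[1]-q[0];print('strip yaw',np.degrees(np.arctan2(e[1],e[0])))
```

```text
TCP bedx -10.172834040973818
TCP bedx -11.816311113038516
front -33.06239999491825
front -31.694025352226355
screws [np.float64(-138.4), np.float64(-69.5), np.float64(-0.4)]
strip yaw -4.107068053960714
```

>>> arm_command(
  targets=[
    [[-1, 0, 0, 0.04, 0, 0, 0], [-1, 0, 0, 0.04, 0, 0, 0], [-1, 0, 0, 0, 0, 0, 0]],
  ],
)

```text
t: 22.73
eef_pos: [0.5315, 0.1105, 0.0477]
tcp_rot: [[-0.994, 0.111, 0.002], [0.111, 0.994, 0.0], [-0.002, 0.0, -1.0]]
force: [-3.3, -0.8, 14.6]
gripper_width: 0.039
grip_force: 63.7
```

>>> arm_command(
  targets=[
    [[0.25, 0, 0, 0, 0, 0, 0], [0.25, 0, 0, 0, 0, 0, 0], [0.25, 0, 0, 0, 0, 0, 0], [0.25, 0, 0, 0, 0, 0, 0], [0.25, 0, 0, -0.3, 0, 0, 0], [0.25, 0, 0, -0.6, 0, 0, 0], [0.25, 0, 0, -1, 0, 0, 0], [0.25, 0, 0, -1, 0, 0, 0], [1, 0, 0, -1, 0, 0, 0], [1, 0, 0, -0.5, 0, 0, 0], [1, 0, 0, 0, 0, 0, 0], [1, 0, 0, 0, 0, 0, 0]],
  ],
)

```text
t: 23.73
eef_pos: [0.5316, 0.1105, 0.1564]
tcp_rot: [[-0.994, 0.111, 0.002], [0.111, 0.994, 0.0], [-0.002, 0.0, -1.0]]
force: [-0.6, 0.6, -0.8]
gripper_width: 0.0855
grip_force: 0.0
```

Run:
```python
from h import *
im,c=shot('wrist','w11');plan(.56,-.19,.2,-170)
h=cv2.cvtColor(im,cv2.COLOR_RGB2HSV)
# expected px of prism front end top corners
O=np.array([.5346,.0397]);a=np.radians(-6.4);ex=np.array([np.cos(a),np.sin(a)]);ey=np.array([-ex[1],ex[0]])
P=[np.r_[O+x*ex+(.07+y)*ey,.055] for x,y in((-.0435,-.02),(-.0435,.02))];u=proj('',P,c);print(u.round(1))
g=im.astype(int).sum(2)//3
x0=int(u[0,0]-40);r=int(u[0,1])
for dr in(8,25):print(g[r+dr,x0:x0+150:2])
m=int(u[:,0].mean());print('col',r-40,g[r-40:r+30:2,m],g[r-40:r+30:2,m+12])
```

```text
t 23.78 pos [0.5307 0.1104 0.1553] yaw 173.61 tilt [-0.0006 -0.0001] F [ 0.6 -0.6  0.3] j6 -76.3
turn z units -4.097
shift units [  0.93  -12.036  -1.789]
[[294.7 169.2]
 [343.9 169.2]]
[106 107 105 107 104 105 102 170 102 108 111 102 215 225 194 174 168 111
  92  95  93  88 123 122 122 133 217 220 221 222 223 225 223 221 225 224
 223 220 214 212 216 219 220 218 217 224 186 151 172 254 253 253 254 247
 149 122 122 120 125 126 127 126 132 139 149 155 150 146 142 140 139 131
 125 118 114]
[167 168 169 168 169 168 167 168 168 168 170 131 186 225 222 224 226 148
 114 113 115 112 132 132 129 142 146 127 204 220 220 208 142 202 126 176
 169 220 219 223 222 219 217 214 218 168 153 152 226 254 253 253 254 226
 148 140 165 173 175 176 173 162 153 149 146 140 154 160 157 157 154 154
 154 157 155]
col 129 [119 116 114 118  96 147 170 158 255 255 255 255 255 163 163 155 154 136
 129 133 131 223 227 227 223 222 216 219 222 223 222 168 139 196 126] [131 140 146 135 109 143 171 170 172 176 177 177 153 155 154 156 154 133
 128 126 125 190 221 212 211 213 210 213 215 210 220 221 222 234 230]
```

>>> arm_command(
  targets=[
    [[1, 0, 0, -0.5, 0, 0, -1], [1, 0, 0, -0.5, 0, 0, -1], [1, 0, 0, -0.5, 0, 0, -1], [1, 0, 0, -0.3, 0, 0, -1]],
  ],
)

```text
t: 24.12
eef_pos: [0.5305, 0.1104, 0.1998]
tcp_rot: [[-0.985, -0.17, -0.002], [-0.17, 0.985, -0.0], [0.002, 0.0, -1.0]]
force: [0.5, 0.2, -0.3]
gripper_width: 0.0852
grip_force: 0.0
```

>>> arm_command(
  targets=[
    [[1, 0.08, -1, 0, 0, 0, 0], [1, 0.08, -1, 0, 0, 0, 0], [1, 0.08, -1, 0, 0, 0, 0], [1, 0.08, -1, 0, 0, 0, 0], [1, 0.08, -1, 0, 0, 0, 0], [1, 0.08, -1, 0, 0, 0, 0], [1, 0.08, -1, 0, 0, 0, 0], [1, 0.08, -1, 0, 0, 0, 0], [1, 0.08, -1, 0, 0, 0, 0], [1, 0.08, -1, 0, 0, 0, 0], [1, 0, -1, 0, 0, 0, 0], [1, 0, -1, 0, 0, 0, 0]],
  ],
)

```text
t: 25.12
eef_pos: [0.5603, -0.1895, 0.1983]
tcp_rot: [[-0.986, -0.167, -0.004], [-0.167, 0.986, 0.002], [0.004, 0.002, -1.0]]
force: [0.4, 0.7, -0.2]
gripper_width: 0.0855
grip_force: 0.0
```

```bash
cat > seg.py <<'E'
from meas import *
def seg(im,c,guess,name,z=.04):
    # grabcut around expected prism top, corners by minAreaRect on plane
    u=proj('',[np.r_[guess,z]],c)[0];s=c[0][0,0]*.001/np.linalg.norm(c[1]@np.r_[guess,z]+c[2])
    m=np.full(im.shape[:2],cv2.GC_BGD,np.uint8);r=lambda d:tuple(np.clip([int(u[0]-d*s),int(u[1]-d*s)],0,639))
    x,y=u.astype(int)
    cv2.rectangle(m,r(62),(int(x+62*s),int(y+62*s)),cv2.GC_PR_BGD,-1)
    cv2.rectangle(m,(int(x-22*s),int(y-36*s)),(int(x+22*s),int(y+36*s)),cv2.GC_PR_FGD,-1)
    cv2.rectangle(m,(int(x-9*s),int(y-22*s)),(int(x+9*s),int(y+22*s)),cv2.GC_FGD,-1)
    m[im.max(2)<40]=cv2.GC_BGD
    cv2.grabCut(im[:,:,::-1].copy(),m,None,np.zeros((1,65)),np.zeros((1,65)),6,cv2.GC_INIT_WITH_MASK)
    f=((m==1)|(m==3)).astype(np.uint8);f=cv2.morphologyEx(f,cv2.MORPH_OPEN,np.ones((3,3)))
    cs=max(cv2.findContours(f,0,2)[0],key=cv2.contourArea)
    q=ray('',cs[:,0],z,c)[:,:2];R=cv2.minAreaRect((q*1000).astype(np.float32));print(name,u.round(0),R,'area mm2',cv2.contourArea((q*1000).astype(np.float32)))
    return f
E
python3 - <<'E'
from seg import *
im,c=shot('wrist','w12');np.savez('pics/w12.npz',K=c[0],R=c[1],t=c[2])
seg(im,c,(.5705,-.1935),'A');seg(im,c,(.4953,-.352),'C')
plan(.563,-.1945,.1)
E
```

```text
A [314. 200.] ((571.025634765625, -193.4427947998047), (79.68065643310547, 40.18901062011719), 10.183258056640625) area mm2 2940.963429816067
C [162.  99.] ((496.903564453125, -351.51806640625), (80.46466827392578, 40.52758026123047), 7.56842565536499) area mm2 2937.4931187392212
t 25.17 pos [ 0.562  -0.1945  0.1984] yaw -170.49 tilt [-0.0018 -0.0031] F [ 2.3 -2.6  0.1] j6 -122.5
shift units [-0.041 -0.007  3.937]
```

>>> arm_command(
  targets=[
    [[1, 0, 0, 1, 0, 0, 0], [1, 0, 0, 1, 0, 0, 0], [1, 0, 0, 1, 0, 0, 0], [1, 0, 0, 1, 0, 0, 0], [1, 0, 0, 1, 0, 0, 0], [1, 0, 0, 0.8, 0, 0, 0], [1, 0, 0, 0.5, 0, 0, 0], [1, 0, 0, 0.3, 0, 0, 0], [1, 0, 0, 0, 0, 0, 0], [1, 0, 0, 0, 0, 0, 0]],
  ],
)

```text
t: 26.0
eef_pos: [0.5609, -0.1884, 0.0346]
tcp_rot: [[-0.986, -0.167, -0.002], [-0.167, 0.986, 0.001], [0.002, 0.001, -1.0]]
force: [0.6, -0.3, -0.9]
gripper_width: 0.0853
grip_force: 0.0
```

>>> arm_command(
  targets=[
    [[-1, 0, 0, 0, 0, 0, 0], [-1, 0, 0, 0, 0, 0, 0], [-1, 0, 0, 0, 0, 0, 0], [-1, 0, 0, 0, 0, 0, 0], [-1, 0, 0, 0, 0, 0, 0], [-1, 0, 0, 0, 0, 0, 0], [-1, 0, 0, 0, 0, 0, 0], [-1, 0, 0, 0, 0, 0, 0]],
  ],
)

```text
t: 26.67
eef_pos: [0.5629, -0.1895, 0.0372]
tcp_rot: [[-0.986, -0.167, 0.003], [-0.167, 0.986, -0.002], [-0.003, -0.002, -1.0]]
force: [-0.1, -1.1, 5.1]
gripper_width: 0.0386
grip_force: 62.8
```

>>> arm_command(
  targets=[
    [[-1, 0, 0, -0.5, 0, 0, 0], [-1, 0, 0, -1, 0, 0, 0], [-1, 0, 0, -1, 0, 0, 0], [-1, 0, 0, -1, 0, 0, 0], [-1, 0.5, 0, -0.2, 0, 0, 1], [-1, 0.5, 0, 0, 0, 0, 1], [-1, 0.5, 0, 0, 0, 0, 1], [-1, 0.5, 0, 0, 0, 0, 1], [-1, 0, 0, 0, 0, 0, 0], [-1, 0, 0, 0, 0, 0, 0]],
  ],
)

```text
t: 27.5
eef_pos: [0.511, -0.1914, 0.1279]
tcp_rot: [[-0.994, 0.11, -0.001], [0.11, 0.994, 0.001], [0.001, 0.001, -1.0]]
force: [0.5, -0.2, -2.9]
gripper_width: 0.0387
grip_force: 61.7
```

```bash
cat > lane.py <<'E'
from h import *
O=np.array([.5346,.0397]);a=np.radians(-6.4);ex=np.array([np.cos(a),np.sin(a)]);ey=np.array([-ex[1],ex[0]])
def tobed(p):d=np.array(p[:2])-O;return (1000*d@ex).round(1),(1000*d@ey).round(1)
def lane(x,y):return O+x*ex+y*ey
E
python3 - <<'E'
from lane import *
p=lane(-.048,0);plan(p[0],p[1],.121,173.6);print(ctrl.get_state()['gripper_width'])
E
```

```text
t 27.5 pos [ 0.511  -0.1914  0.1279] yaw 173.69 tilt [-0.0007  0.0007] F [ 0.5 -0.2 -2.9] j6 -108.7
turn z units 0.022
shift units [2.011 9.292 0.278]
0.038723143606516214
```

>>> arm_command(
  targets=[
    [[-1, 0.5, 1, 0, 0, 0, 0], [-1, 0.5, 1, 0, 0, 0, 0], [-1, 0.5, 1, 0, 0, 0, 0], [-1, 0.5, 1, 0, 0, 0, 0], [-1, 0, 1, 0, 0, 0, 0], [-1, 0, 1, 0, 0, 0, 0], [-1, 0, 1, 0, 0, 0, 0], [-1, 0, 1, 0, 0, 0, 0], [-1, 0, 1, 0, 0, 0, 0], [-1, 0, 0.3, 0, 0, 0, 0], [-1, 0, 0, 0, 0, 0, 0], [-1, 0, 0, 0, 0, 0, 0]],
  ],
)

```text
t: 28.5
eef_pos: [0.4886, 0.045, 0.128]
tcp_rot: [[-0.994, 0.108, 0.0], [0.108, 0.994, -0.001], [-0.0, -0.0, -1.0]]
force: [-0.5, -0.4, -3.2]
gripper_width: 0.0388
grip_force: 61.9
```

```bash
cat > bedlook.py <<'E'
from lane import *
import sys
# measure plate front screws (white dots), plate edge and held prism front in wrist image
def look(f):
    im,c=shot('wrist',f);s=ctrl.get_state();T=s['tcp_rot'];p=s['eef_pos'];X=-T[:,0];Y=T[:,1]
    print('tobed',tobed(p),p.round(4))
    g=im.min(2)
    for y in(.07,0,-.07):
        u=proj('',[np.r_[lane(-.055,y),.015]],c)[0];
        if not(15<u[0]<625 and 15<u[1]<385):continue
        x,v=u.astype(int);w=im[v-22:v+22,max(x-28,0):x+28].astype(np.uint8);w=cv2.cvtColor(w,cv2.COLOR_RGB2GRAY)
        m=(w>225).astype(np.uint8);n,l,st,ce=cv2.connectedComponentsWithStats(m)
        for i in range(1,n):
            if 60<st[i,4]<500 and st[i,2]<25 and st[i,3]<25:
                q=ray('',ce[i]+[max(x-28,0),v-22],.016,c)[0];print('lane',y,'exp',u.round(0),'dot',(ce[i]+[max(x-28,0),v-22]).round(1),'rel TCP mm x %.1f y %.1f'%(1000*X@(q-p),1000*Y@(q-p)),'bed',tobed(q))
    return im,c
if __name__=='__main__':
    look(sys.argv[1]);print(ctrl.get_state()['gripper_width']);p=lane(-.048,float(sys.argv[2]));plan(p[0],p[1],.05,173.6)
E
python3 bedlook.py w13 0
```

```text
tobed (np.float64(-46.5), np.float64(-0.5)) [0.4883 0.0444 0.128 ]
lane 0.07 exp [399. 194.] dot [398.6 193.2] rel TCP mm x -9.8 y 69.7 bed (np.float64(-56.4), np.float64(69.1))
lane -0.07 exp [240. 194.] dot [238.7 193. ] rel TCP mm x -9.8 y -69.9 bed (np.float64(-56.2), np.float64(-70.4))
0.03881474412286991
t 28.55 pos [0.4883 0.0444 0.128 ] yaw 173.7 tilt [ 0.     -0.0006] F [-0.1 -0.6 -3.2] j6 -83.4
turn z units 0.024
shift units [0.06 0.02 3.12]
```

>>> arm_command(
  targets=[
    [[-1, 0, 0, 0.6, 0, 0, 0], [-1, 0, 0, 0.6, 0, 0, 0], [-1, 0, 0, 0.6, 0, 0, 0], [-1, 0, 0, 0.6, 0, 0, 0], [-1, 0, 0, 0.5, 0, 0, 0], [-1, 0, 0, 0, 0, 0, 0], [-1, -0.3, 0, 0, 0, 0, 0], [-1, -0.3, 0, 0, 0, 0, 0], [-1, -0.3, 0, 0, 0, 0, 0], [-1, -0.3, 0, 0, 0, 0, 0], [-1, 0, 0, 0, 0, 0, 0], [-1, 0, 0, 0, 0, 0, 0]],
  ],
)

```text
t: 29.55
eef_pos: [0.5191, 0.0414, 0.0561]
tcp_rot: [[-0.994, 0.111, 0.002], [0.111, 0.994, -0.0], [-0.002, 0.0, -1.0]]
force: [-0.6, 1.5, -3.5]
gripper_width: 0.0388
grip_force: 61.9
```

```bash
cat > front.py <<'E'
from bedlook import *
im,c=look(sys.argv[1]);zt=float(sys.argv[2]);s=ctrl.get_state();p=s['eef_pos'];T=s['tcp_rot']
print('F',s['force'].round(1),'w',s['gripper_width'])
# edge scan along tool columns just ahead of the fingers: strongest step of grey on top plane
g=cv2.GaussianBlur(cv2.cvtColor(im,cv2.COLOR_RGB2GRAY),(3,3),0).astype(int)
for dy in(-.010,-.005,0,.005,.010):
    xs=np.arange(-.050,-.018,.0005);P=[p-T[:,0]*x+T[:,1]*dy+np.array([0,0,zt-p[2]]) for x in xs]
    u=proj('',P,c);v=g[u[:,1].round().astype(int),u[:,0].round().astype(int)];d=np.abs(v[4:]-v[:-4]);k=np.argsort(-d)[:1]+2
    print('dy',dy,'front at TCP',(xs[k]*1000).round(1),d.max(),v[::5])
E
python3 front.py w14 .058
```

```text
tobed (np.float64(-16.7), np.float64(-0.1)) [0.518  0.0415 0.0559]
lane 0.07 exp [436. 175.] dot [435.3 172.8] rel TCP mm x -39.6 y 69.0 bed (np.float64(-56.3), np.float64(68.9))
lane 0 exp [319. 175.] dot [317.  171.4] rel TCP mm x -40.4 y -1.1 bed (np.float64(-57.1), np.float64(-1.2))
lane -0.07 exp [202. 175.] dot [200.3 173.2] rel TCP mm x -39.4 y -70.2 bed (np.float64(-56.0), np.float64(-70.3))
F [-0.3  0.6 -2.9] w 0.038465109064986215
dy -0.01 front at TCP [-32.] 52 [128 127 128 105 130 133 137 139 194 177 156 157 159]
dy -0.005 front at TCP [-40.5] 27 [127 128 107 104 130 132 134 137 157 159 158 154 156]
dy 0 front at TCP [-44.] 101 [223 249 209 103 133 128 133 138 158 163 159 157 157]
dy 0.005 front at TCP [-40.5] 30 [104 104 106 106 133 126 134 132 158 161 160 157 157]
dy 0.01 front at TCP [-40.5] 29 [104 106 108 106 134 128 129 132 153 157 153 151 154]
```

>>> arm_command(
  targets=[
    [[-1, -0.14, 0, 0, 0, 0, 0], [-1, 0, 0, 0.08, 0, 0, 0], [-1, 0, 0, 0.05, 0, 0, 0], [-1, 0, 0, 0, 0, 0, 0], [-1, 0, 0, 0, 0, 0, 0]],
  ],
)

```text
t: 30.02
eef_pos: [0.5213, 0.0411, 0.0523]
tcp_rot: [[-0.994, 0.111, 0.0], [0.111, 0.994, 0.0], [-0.0, 0.0, -1.0]]
force: [1.1, 0.2, -3.2]
gripper_width: 0.0391
grip_force: 62.0
```

>>> arm_command(
  targets=[
    [[-1, 0, 0, 0.04, 0, 0, 0], [-1, 0, 0, 0.04, 0, 0, 0], [-1, 0, 0, 0, 0, 0, 0]],
  ],
)

```text
t: 30.27
eef_pos: [0.5212, 0.0412, 0.0522]
tcp_rot: [[-0.994, 0.111, 0.001], [0.111, 0.994, -0.0], [-0.001, 0.0, -1.0]]
force: [-3.5, 0.1, 14.6]
gripper_width: 0.0389
grip_force: 64.0
```

>>> arm_command(
  targets=[
    [[0.25, 0, 0, 0, 0, 0, 0], [0.25, 0, 0, 0, 0, 0, 0], [0.25, 0, 0, 0, 0, 0, 0], [0.25, 0, 0, 0, 0, 0, 0], [0.25, 0, 0, -0.3, 0, 0, 0], [0.25, 0, 0, -0.6, 0, 0, 0], [0.25, 0, 0, -1, 0, 0, 0], [0.25, 0, 0, -1, 0, 0, 0], [1, 0, 0, -1, 0, 0, 0], [1, 0, 0, -1, 0, 0, 0], [1, 0, 0, -1, 0, 0, 0], [1, 0, 0, 0, 0, 0, 0]],
  ],
)

```text
t: 31.27
eef_pos: [0.5245, 0.0411, 0.2033]
tcp_rot: [[-0.994, 0.111, 0.01], [0.111, 0.994, 0.0], [-0.01, 0.001, -1.0]]
force: [0.4, 0.2, 0.6]
gripper_width: 0.0855
grip_force: 0.0
```

Run:
```python
from bedlook import *
from seg import *
im,c=look('w15')
for y in(.07,0):
    f=seg(im,c,lane(-.012,y),str(y),.055)
plan(.486,-.353,.2,-172.4)
```

```text
tobed (np.float64(-11.3), np.float64(0.1)) [0.5234 0.0411 0.2011]
0.07 [389. 191.] ((534.3277587890625, 104.12641143798828), (136.4352569580078, 94.17469024658203), 3.3093674182891846) area mm2 8545.591386509826
0 [319. 191.] ((513.7719116210938, 39.22883605957031), (124.11968231201172, 95.52082061767578), 83.58679962158203) area mm2 10860.376899546885
t 31.32 pos [0.5234 0.0411 0.2011] yaw 173.62 tilt [ 0.007 -0.   ] F [ 0.6 -0.3 -1.1] j6 -83.7
turn z units -3.496
shift units [  3.568 -15.426   0.044]
```

>>> arm_command(
  targets=[
    [[1, 0, 0, 0, 0, 0, -1], [1, 0, 0, 0, 0, 0, -1], [1, 0, 0, 0, 0, 0, -1], [1, 0, 0, 0, 0, 0, -0.5], [1, 0.3, -1, 0, 0, 0, 0], [1, 0.3, -1, 0, 0, 0, 0], [1, 0.3, -1, 0, 0, 0, 0], [1, 0.3, -1, 0, 0, 0, 0], [1, 0.3, -1, 0, 0, 0, 0], [1, 0.3, -1, 0, 0, 0, 0], [1, 0.3, -1, 0, 0, 0, 0], [1, 0.3, -1, 0, 0, 0, 0]],
  ],
)

```text
t: 32.32
eef_pos: [0.4871, -0.166, 0.1967]
tcp_rot: [[-0.991, -0.132, -0.002], [-0.132, 0.991, 0.001], [0.002, 0.001, -1.0]]
force: [0.1, 0.2, -0.9]
gripper_width: 0.0853
grip_force: 0.0
```

>>> arm_command(
  targets=[
    [[1, 0.3, -1, 0, 0, 0, 0], [1, 0.3, -1, 0, 0, 0, 0], [1, 0.3, -1, 0, 0, 0, 0], [1, 0.2, -1, 0, 0, 0, 0], [1, 0, -1, 0, 0, 0, 0], [1, 0, -1, 0, 0, 0, 0], [1, 0, -1, 0, 0, 0, 0], [1, 0, -0.4, 0, 0, 0, 0], [1, 0, 0, 0, 0, 0, 0], [1, 0, 0, 0, 0, 0, 0], [1, 0, 0, 0, 0, 0, 0]],
  ],
)

```text
t: 33.23
eef_pos: [0.4848, -0.3504, 0.1971]
tcp_rot: [[-0.991, -0.133, -0.002], [-0.133, 0.991, 0.002], [0.001, 0.002, -1.0]]
force: [-0.4, 0.8, 0.5]
gripper_width: 0.0853
grip_force: 0.0
```

Run:
```python
from seg import *
im,c=shot('wrist','w16')
seg(im,c,(.4965,-.3517),'C')
plan(.4876,-.3529,.036,-172.4)
```

```text
C [317. 202.] ((493.71661376953125, -352.8189392089844), (84.67436981201172, 40.06522750854492), 7.805861949920654) area mm2 3152.269985821098
t 33.28 pos [ 0.485  -0.3503  0.1974] yaw -172.33 tilt [-0.0013  0.0018] F [ 0.8  0.7 -0.7] j6 -137.6
turn z units 0.017
shift units [-0.089 -0.118  6.455]
```

>>> arm_command(
  targets=[
    [[1, 0, -0.09, 1, 0, 0, 0], [1, 0, 0, 1, 0, 0, 0], [1, 0, 0, 1, 0, 0, 0], [1, 0, 0, 1, 0, 0, 0], [1, 0, 0, 1, 0, 0, 0], [1, 0, 0, 0.8, 0, 0, 0], [1, 0, 0, 0.4, 0, 0, 0], [1, 0, 0, 0.25, 0, 0, 0], [1, 0, 0, 0, 0, 0, 0], [1, 0, 0, 0, 0, 0, 0]],
  ],
)

```text
t: 34.12
eef_pos: [0.4864, -0.3543, 0.0373]
tcp_rot: [[-0.991, -0.133, 0.001], [-0.133, 0.991, -0.001], [-0.001, -0.001, -1.0]]
force: [0.2, -0.2, 0.3]
gripper_width: 0.0855
grip_force: 0.0
```

>>> arm_command(
  targets=[
    [[-1, 0, 0, 0, 0, 0, 0], [-1, 0, 0, 0, 0, 0, 0], [-1, 0, 0, 0, 0, 0, 0], [-1, 0, 0, 0, 0, 0, 0], [-1, 0, 0, 0, 0, 0, 0], [-1, 0, 0, 0, 0, 0, 0], [-1, 0, 0, 0, 0, 0, 0], [-1, 0, 0, 0, 0, 0, 0]],
  ],
)

```text
t: 34.78
eef_pos: [0.4864, -0.355, 0.0378]
tcp_rot: [[-0.991, -0.132, 0.002], [-0.132, 0.991, -0.001], [-0.001, -0.002, -1.0]]
force: [-0.1, -0.2, 5.0]
gripper_width: 0.0387
grip_force: 62.6
```

>>> arm_command(
  targets=[
    [[-1, 0, 0, -0.5, 0, 0, 0], [-1, 0, 0, -1, 0, 0, 0], [-1, 0, 0, -1, 0, 0, 0], [-1, 0, 0, -1, 0, 0, 0], [-1, 0, 0, -0.2, 0, 0, 1], [-1, 0, 0, 0, 0, 0, 1], [-1, 0, 0, 0, 0, 0, 1], [-1, 0, 0, 0, 0, 0, 0.5], [-1, 0, 0, 0, 0, 0, 0], [-1, 0, 0, 0, 0, 0, 0]],
  ],
)

```text
t: 35.62
eef_pos: [0.4854, -0.354, 0.1287]
tcp_rot: [[-0.994, 0.11, -0.001], [0.11, 0.994, 0.001], [0.001, 0.001, -1.0]]
force: [-0.3, -0.3, -3.5]
gripper_width: 0.0387
grip_force: 61.7
```

Run:
```python
from lane import *
p=lane(-.048,-.07);plan(p[0],p[1],.125,173.6);print(ctrl.get_state()['gripper_width'])
```

```text
t 35.62 pos [ 0.4854 -0.354   0.1287] yaw 173.67 tilt [-0.0009  0.0008] F [-0.3 -0.3 -3.5] j6 -123.8
turn z units 0.018
shift units [ 1.72  13.07   0.147]
0.0387087659845051
```

>>> arm_command(
  targets=[
    [[-1, 0.35, 1, 0, 0, 0, 0], [-1, 0.35, 1, 0, 0, 0, 0], [-1, 0.35, 1, 0, 0, 0, 0], [-1, 0.35, 1, 0, 0, 0, 0], [-1, 0.3, 1, 0, 0, 0, 0], [-1, 0, 1, 0, 0, 0, 0], [-1, 0, 1, 0, 0, 0, 0], [-1, 0, 1, 0, 0, 0, 0], [-1, 0, 1, 0, 0, 0, 0], [-1, 0, 1, 0, 0, 0, 0], [-1, 0, 1, 0, 0, 0, 0], [-1, 0, 1, 0, 0, 0, 0]],
  ],
)

```text
t: 36.62
eef_pos: [0.4768, -0.0503, 0.129]
tcp_rot: [[-0.994, 0.11, -0.0], [0.11, 0.994, 0.0], [0.0, 0.0, -1.0]]
force: [1.1, 0.5, -1.2]
gripper_width: 0.0387
grip_force: 61.7
```

>>> arm_command(
  targets=[
    [[-1, 0, 1, 0, 0, 0, 0], [-1, 0, 0.07, 0, 0, 0, 0], [-1, 0, 0, 0, 0, 0, 0], [-1, 0, 0, 0, 0, 0, 0]],
  ],
)

```text
t: 36.95
eef_pos: [0.4799, -0.0251, 0.129]
tcp_rot: [[-0.994, 0.11, -0.0], [0.11, 0.994, -0.001], [0.0, -0.001, -1.0]]
force: [0.7, -0.4, -1.7]
gripper_width: 0.0388
grip_force: 61.8
```

```bash
python3 bedlook.py w17 -.07
```

```text
tobed (np.float64(-47.1), np.float64(-70.9)) [ 0.4799 -0.0255  0.129 ]
lane 0.07 exp [479. 195.] dot [478.2 194.1] rel TCP mm x -9.1 y 139.6 bed (np.float64(-56.3), np.float64(68.6))
lane 0 exp [400. 195.] dot [398.8 194. ] rel TCP mm x -9.2 y 70.0 bed (np.float64(-56.3), np.float64(-1.0))
0.039328083440934955
t 37.0 pos [ 0.4799 -0.0255  0.129 ] yaw 173.64 tilt [-0.0001 -0.0005] F [-0.   0.4 -2. ] j6 -91.7
turn z units 0.01
shift units [0.037 0.036 3.162]
```

```bash
python3 front.py w18 .1315; for i in 1 2; do python3 -c "
from h import *
im=imaging.capture('wrist');print(ctrl.get_state()['force'])
cv2.imwrite('pics/cmp.png',np.vstack([cv2.imread('pics/w13.png')[150:360,150:550],cv2.imread('pics/w18.png')[150:360,150:550]]))"; done
```

```text
tobed (np.float64(-47.1), np.float64(-71.1)) [ 0.4799 -0.0257  0.129 ]
lane 0.07 exp [479. 195.] dot [478.8 193.8] rel TCP mm x -9.2 y 139.8 bed (np.float64(-56.3), np.float64(68.6))
lane 0 exp [400. 195.] dot [399.2 193.8] rel TCP mm x -9.2 y 70.1 bed (np.float64(-56.3), np.float64(-1.1))
F [-0.3 -0.  -2.1] w 0.03832419517295317
dy -0.01 front at TCP [-22.5] 91 [ 73  81  77  97 102 122 128 128 157 152 146 172 238]
dy -0.005 front at TCP [-23.] 93 [ 68  69  76  98 104 121 123 127 145 149 149 235 238]
dy 0 front at TCP [-23.5] 96 [ 67  70  78  97 171 119 120 127 147 154 149 242 238]
dy 0.005 front at TCP [-40.] 26 [ 71  74  79  97 104 119 121 122 144 152 149 148 143]
dy 0.01 front at TCP [-41.5] 54 [111 119 108 106 157 121 120 124 144 147 141 142 141]
[ 0.23442453  0.03055267 -2.82114843]
[ 0.10048717 -1.05288    -1.78076881]
```

View pics/cmp.png

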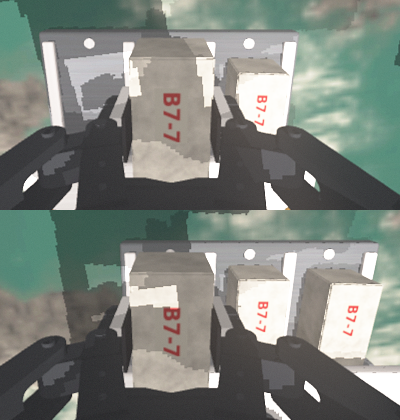

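Last view: the upper image shows prism A held, the lower one C held the same way, with A and B lying straight in lanes b and a and their front ends level (rows about 265–268).

>>> arm_command(
  targets=[
    [[-1, 0, 0.03, 0.6, 0, 0, 0], [-1, 0, 0, 0.6, 0, 0, 0], [-1, 0, 0, 0.6, 0, 0, 0], [-1, 0, 0, 0.6, 0, 0, 0], [-1, 0, 0, 0.5, 0, 0, 0], [-1, 0, 0, 0, 0, 0, 0], [-1, -0.3, 0, 0, 0, 0, 0], [-1, -0.3, 0, 0, 0, 0, 0], [-1, -0.3, 0, 0, 0, 0, 0], [-1, -0.3, 0, 0, 0, 0, 0], [-1, 0, 0, 0, 0, 0, 0], [-1, 0, 0, 0, 0, 0, 0]],
  ],
)

```text
t: 38.15
eef_pos: [0.5112, -0.0277, 0.0571]
tcp_rot: [[-0.994, 0.111, 0.002], [0.111, 0.994, -0.0], [-0.002, -0.0, -1.0]]
force: [-0.3, -0.4, -3.7]
gripper_width: 0.0385
grip_force: 61.7
```

```bash
python3 front.py w19 .058
```

```text
tobed (np.float64(-16.9), np.float64(-69.5)) [ 0.5101 -0.0275  0.0568]
lane 0.07 exp [551. 175.] dot [550.3 172.7] rel TCP mm x -39.4 y 137.8 bed (np.float64(-56.4), np.float64(68.3))
lane -0.07 exp [318. 175.] dot [316.5 173.3] rel TCP mm x -39.1 y -1.5 bed (np.float64(-56.0), np.float64(-71.0))
F [-0.5  0.4 -3.3] w 0.038766131082971576
dy -0.01 front at TCP [-28.5] 30 [116 114 117 113  91 113 113 117 117 149 135 135 135]
dy -0.005 front at TCP [-43.] 27 [116 113 117  99  90 110 112 114 117 131 136 134 132]
dy 0 front at TCP [-43.5] 147 [173 233 232  86  91 111 108 114 117 132 139 135 133]
dy 0.005 front at TCP [-38.5] 24 [ 98  87  91  88  90 113 106 113 113 130 137 136 132]
dy 0.01 front at TCP [-38.5] 21 [ 88  88  89  88  91 112 107 107 111 129 130 128 127]
```

>>> arm_command(
  targets=[
    [[-1, -0.07, 0, 0, 0, 0, 0], [-1, 0, 0, 0.08, 0, 0, 0], [-1, 0, 0, 0.05, 0, 0, 0], [-1, 0, 0, 0.04, 0, 0, 0], [-1, 0, 0, 0.03, 0, 0, 0], [-1, 0, 0, 0, 0, 0, 0], [-1, 0, 0, 0, 0, 0, 0]],
  ],
)

```text
t: 38.78
eef_pos: [0.5112, -0.0276, 0.0527]
tcp_rot: [[-0.994, 0.111, 0.0], [0.111, 0.994, -0.0], [-0.0, -0.0, -1.0]]
force: [-2.8, 0.7, 9.6]
gripper_width: 0.0391
grip_force: 63.3
```

Seated. Now release, rise, and go to the knob.

>>> arm_command(
  targets=[
    [[0.25, 0, 0, 0, 0, 0, 0], [0.25, 0, 0, 0, 0, 0, 0], [0.25, 0, 0, 0, 0, 0, 0], [0.25, 0, 0, 0, 0, 0, 0], [0.25, 0, 0, -0.3, 0, 0, 0], [0.25, 0, 0, -0.6, 0, 0, 0], [0.25, 0, 0, -1, 0, 0, 0], [0.25, 0, 0, -1, 0, 0, 0], [1, 0, 0, -1, 0, 0, 0], [1, 0, 0, -1, 0, 0, 0], [1, 0, 0, -1, 0, 0, 0], [1, 0, 0, 0, 0, 0, 0]],
  ],
)

```text
t: 39.78
eef_pos: [0.5148, -0.0281, 0.2045]
tcp_rot: [[-0.994, 0.111, 0.01], [0.111, 0.994, -0.001], [-0.01, -0.0, -1.0]]
force: [1.0, -0.3, -0.1]
gripper_width: 0.0854
grip_force: 0.0
```

Run:
```python
from bedlook import *
im,c=look('w20');g=cv2.GaussianBlur(cv2.cvtColor(im,cv2.COLOR_RGB2GRAY),(3,3),0).astype(int)
for y in(.07,0,-.07):
  for dy in(-.01,.01):
    xs=np.arange(-.060,-.030,.0005);u=proj('',[np.r_[lane(x,y+dy),.055] for x in xs],c).round().astype(int)
    v=g[u[:,1],u[:,0]] if u[:,0].max()<640 and u[:,0].min()>=0 else np.zeros(60,int);print('front',y,dy,v[::4])
  ys=np.arange(-.032,.032,.001);u=proj('',[np.r_[lane(-.03,y+q),.055] for q in ys],c).round().astype(int)
  if 0<=u.min() and u.max()<640: print('side',y,g[u[:,1],u[:,0]][::2])
plan(.5995,.0312,.16,173.6)
```

```text
tobed (np.float64(-13.2), np.float64(-69.6)) [ 0.5137 -0.028   0.2023]
front 0.07 -0.01 [139 140 140 139 141 139 135 123 143 203 216 213 214 218 234]
front 0.07 0.01 [219 235 243 218 232 241 213 220 145 191 211 206 202 201 204]
side 0.07 [107 106 109 110 111 108 124 207 229 233 232 235 237 236 235 235 237 239
 236 226 220 219 224 232 226 221 219 179 175 178 184 188]
front 0 -0.01 [252 252 221 142 138 129 126 200 219 215 216 215 214 217 218]
front 0 0.01 [140 140 140 138 140 136 124 184 214 209 205 205 205 207 210]
side 0 [142 143 116  96 103 105 134 195 221 221 217 218 219 215 213 203 202 202
 204 213 215 219 218 218 218 221 240 255 255 225 161 162]
front -0.07 -0.01 [ 87  86  85  85  86  97 107 119 125 123 136 210 212 214 214]
front -0.07 0.01 [ 97  94  90  85  86  97 104 114 125 122 122 121 120 122 122]
side -0.07 [255 255 247 168 164 164 164 187 217 219 218 216 213 169 128 132 137 129
 124 125 126 127 130 129 142 174 228 190 143 157 254 255]
t 39.83 pos [ 0.5137 -0.028   0.2023] yaw 173.62 tilt [ 0.007 -0.001] F [-0.3  0.7 -0.4] j6 -91.4
turn z units 0.005
shift units [-3.147  2.734  1.692]
```

>>> arm_command(
  targets=[
    [[1, 0, 0, 0, 0, 0, -1], [1, 0, 0, 0, 0, 0, -1], [1, 0, 0, 0, 0, 0, -1], [1, 0, 0, 0, 0, 0, -1], [1, 0, 0, 0, 0, 0, -1], [1, 0, 0, 0, 0, 0, -1], [1, 0, 0, 0, 0, 0, -0.5], [1, 0, 0, 0, 0, 0, 0]],
  ],
)

```text
t: 40.5
eef_pos: [0.5106, -0.0276, 0.1978]
tcp_rot: [[-0.942, -0.336, -0.003], [-0.336, 0.942, 0.0], [0.002, 0.001, -1.0]]
force: [0.4, 0.2, 0.7]
gripper_width: 0.0856
grip_force: 0.0
```

Run:
```python
from h import *
plan(.5993,.0312,.17)
```

```text
t 40.5 pos [ 0.5106 -0.0276  0.1978] yaw -160.34 tilt [-0.0027  0.0004] F [0.4 0.2 0.7] j6 -117.5
shift units [-4.132  1.02   1.114]
```

>>> arm_command(
  targets=[
    [[1, -0.8, 0.2, 0, 0, 0, 0], [1, -0.8, 0.2, 0, 0, 0, 0], [1, -0.8, 0.2, 0, 0, 0, 0], [1, -0.8, 0.2, 0.3, 0, 0, 0], [1, -0.8, 0.2, 0.4, 0, 0, 0], [1, -0.13, 0, 0.4, 0, 0, 0], [1, 0, 0, 0, 0, 0, 0], [1, 0, 0, 0, 0, 0, 0], [1, 0, 0, 0, 0, 0, 0], [1, 0, 0, 0, 0, 0, 0]],
  ],
)

```text
t: 41.33
eef_pos: [0.5997, 0.0299, 0.1719]
tcp_rot: [[-0.942, -0.335, -0.0], [-0.335, 0.942, -0.0], [0.0, -0.0, -1.0]]
force: [-0.0, -0.8, 0.3]
gripper_width: 0.0853
grip_force: 0.0
```

Run:
```python
from h import *
plan(.5993,.0312,.109)
```

```text
t 41.33 pos [0.5997 0.0299 0.1719] yaw -160.43 tilt [-0.0003 -0.0002] F [-0.  -0.8  0.3] j6 -110.7
shift units [-2.000e-03  5.300e-02  2.517e+00]
```

>>> arm_command(
  targets=[
    [[1, 0, 0.05, 0.8, 0, 0, 0], [1, 0, 0, 0.8, 0, 0, 0], [1, 0, 0, 0.6, 0, 0, 0], [1, 0, 0, 0.3, 0, 0, 0], [1, 0, 0, 0, 0, 0, 0], [-1, 0, 0, 0, 0, 0, 0], [-1, 0, 0, 0, 0, 0, 0], [-1, 0, 0, 0, 0, 0, 0], [-1, 0, 0, 0, 0, 0, 0], [-1, 0, 0, 0, 0, 0, 0], [-1, 0, 0, 0, 0, 0, 0], [-1, 0, 0, 0, 0, 0, 0]],
  ],
  force=45,
)

```text
t: 42.33
eef_pos: [0.6009, 0.0314, 0.1105]
tcp_rot: [[-0.942, -0.336, 0.002], [-0.336, 0.942, -0.001], [-0.002, -0.001, -1.0]]
force: [-0.8, -1.1, 5.5]
gripper_width: 0.0385
grip_force: 44.9
```

>>> arm_command(
  targets=[
    [[-1, 0, 0, 0, 0, 0, 0.5], [-1, 0, 0, 0.0084, 0, 0, 1], [-1, 0, 0, 0.0084, 0, 0, 1], [-1, 0, 0, 0.0084, 0, 0, 1], [-1, 0, 0, 0.0084, 0, 0, 1], [-1, 0, 0, 0.0084, 0, 0, 1], [-1, 0, 0, 0.0084, 0, 0, 1], [-1, 0, 0, 0.0084, 0, 0, 1], [-1, 0, 0, 0.0084, 0, 0, 1], [-1, 0, 0, 0.0084, 0, 0, 1], [-1, 0, 0, 0.0084, 0, 0, 1], [-1, 0, 0, 0.0084, 0, 0, 1]],
  ],
)

```text
t: 43.33
eef_pos: [0.6009, 0.0302, 0.1081]
tcp_rot: [[-0.895, 0.447, 0.002], [0.447, 0.895, -0.003], [-0.003, -0.001, -1.0]]
force: [-0.4, -4.6, 6.0]
gripper_width: 0.0388
grip_force: 44.9
```

Run:
```python
from h import *
plan(.5993,.0312,.109);print(ctrl.get_state()['torque'])
```

```text
t 43.33 pos [0.6009 0.0302 0.1081] yaw 153.46 tilt [ 0.0023 -0.0027] F [-0.4 -4.6  6. ] j6 -64.4
shift units [ 0.075  0.009 -0.035]
[-0.85355484  0.22869627  0.0490627 ]
```

Following well. Three more turns of 48°.

>>> arm_command(
  targets=[
    [[-1, 0, 0, 0.0084, 0, 0, 1], [-1, 0, 0, 0.0084, 0, 0, 1], [-1, 0, 0, 0.0084, 0, 0, 1], [-1, 0, 0, 0.0084, 0, 0, 1], [-1, 0, 0, 0.0084, 0, 0, 1], [-1, 0, 0, 0.0084, 0, 0, 1], [-1, 0, 0, 0.0084, 0, 0, 1], [-1, 0, 0, 0.0084, 0, 0, 1], [-1, 0, 0, 0.0084, 0, 0, 1], [-1, 0, 0, 0.0084, 0, 0, 1], [-1, 0, 0, 0.0084, 0, 0, 1], [-1, 0, 0, 0.0084, 0, 0, 1]],
  ],
)

```text
t: 44.33
eef_pos: [0.5998, 0.0294, 0.1056]
tcp_rot: [[-0.267, 0.964, 0.0], [0.964, 0.267, -0.004], [-0.004, -0.001, -1.0]]
force: [-2.6, -6.8, 7.5]
gripper_width: 0.0385
grip_force: 45.0
```

>>> arm_command(
  targets=[
    [[-1, 0, 0, 0.0084, 0, 0, 1], [-1, 0, 0, 0.0084, 0, 0, 1], [-1, 0, 0, 0.0084, 0, 0, 1], [-1, 0, 0, 0.0084, 0, 0, 1], [-1, 0, 0, 0.0084, 0, 0, 1], [-1, 0, 0, 0.0084, 0, 0, 1], [-1, 0, 0, 0.0084, 0, 0, 1], [-1, 0, 0, 0.0084, 0, 0, 1], [-1, 0, 0, 0.0084, 0, 0, 1], [-1, 0, 0, 0.0084, 0, 0, 1], [-1, 0, 0, 0.0084, 0, 0, 1], [-1, 0, 0, 0.0084, 0, 0, 1]],
  ],
)

```text
t: 45.33
eef_pos: [0.5985, 0.0296, 0.103]
tcp_rot: [[0.538, 0.843, -0.002], [0.843, -0.538, -0.003], [-0.004, -0.0, -1.0]]
force: [-5.1, -7.2, 10.1]
gripper_width: 0.0389
grip_force: 45.4
```

>>> arm_command(
  targets=[
    [[-1, 0, 0, 0.0084, 0, 0, 1], [-1, 0, 0, 0.0084, 0, 0, 1], [-1, 0, 0, 0.0084, 0, 0, 1], [-1, 0, 0, 0.0084, 0, 0, 1], [-1, 0, 0, 0.0084, 0, 0, 1], [-1, 0, 0, 0.0084, 0, 0, 1], [-1, 0, 0, 0.0084, 0, 0, 1], [-1, 0, 0, 0.0084, 0, 0, 1], [-1, 0, 0, 0.0084, 0, 0, 1], [-1, 0, 0, 0.0084, 0, 0, 1], [-1, 0, 0, 0.0084, 0, 0, 1], [-1, 0, 0, 0.0084, 0, 0, 1]],
  ],
)

```text
t: 46.33
eef_pos: [0.5978, 0.0306, 0.1005]
tcp_rot: [[0.986, 0.164, -0.003], [0.164, -0.986, -0.002], [-0.004, 0.001, -1.0]]
force: [-5.9, -3.0, 11.9]
gripper_width: 0.0386
grip_force: 45.5
```

Run:
```python
from h import *
plan(.5993,.0312,.109);print(ctrl.get_state()['torque'])
```

```text
t 46.33 pos [0.5978 0.0306 0.1005] yaw 9.43 tilt [-0.0035 -0.0017] F [-5.9 -3.  11.9] j6 79.6
shift units [ 0.062 -0.012 -0.339]
[-0.44324646  1.08925339  0.01548289]
```

>>> arm_command(
  targets=[
    [[-1, 0, 0, -0.02, 0, 0, 1], [-1, 0, 0, 0, 0, 0, 1], [-1, 0, 0, 0, 0, 0, 1], [-1, 0, 0, 0.005, 0, 0, 0.5]],
  ],
)

```text
t: 46.67
eef_pos: [0.5978, 0.0311, 0.0998]
tcp_rot: [[0.997, -0.079, -0.004], [-0.079, -0.997, -0.001], [-0.004, 0.001, -1.0]]
force: [-4.8, -2.4, 5.3]
gripper_width: 0.0383
grip_force: 45.0
```

Run:
```python
from h import *
plan(.5993,.0312,.109);print(ctrl.get_state()['torque'])
```

```text
t 46.67 pos [0.5978 0.0311 0.0998] yaw -4.55 tilt [-0.004 -0.001] F [-4.8 -2.4  5.3] j6 93.6
shift units [ 0.061 -0.011 -0.367]
[-0.24301402  0.77181421 -0.0445818 ]
```

>>> arm_command(
  targets=[
    [[-1, 0, 0, 0.0084, 0, 0, 1], [-1, 0, 0, 0.0084, 0, 0, 1]],
  ],
)

```text
t: 46.83
eef_pos: [0.5978, 0.0313, 0.0994]
tcp_rot: [[0.976, -0.218, -0.004], [-0.218, -0.976, -0.001], [-0.004, 0.002, -1.0]]
force: [-4.9, -1.3, 4.5]
gripper_width: 0.0387
grip_force: 45.0
```

Run:
```python
from h import *
plan(.5993,.0312,.109);print(ctrl.get_state()['torque'])
```

```text
t 46.83 pos [0.5978 0.0313 0.0994] yaw -12.57 tilt [-0.0039 -0.0007] F [-4.9 -1.3  4.5] j6 101.6
shift units [ 0.058 -0.01  -0.382]
[-0.0702535   0.74251121  0.05240849]
```

>>> arm_command(
  targets=[
    [[-1, 0, 0, 0.0084, 0, 0, 1], [-1, 0, 0, 0.0084, 0, 0, 1]],
  ],
)

```text
t: 47.0
eef_pos: [0.5979, 0.0315, 0.099]
tcp_rot: [[0.936, -0.351, -0.004], [-0.351, -0.936, -0.0], [-0.003, 0.002, -1.0]]
force: [-4.3, -1.4, 4.0]
gripper_width: 0.0386
grip_force: 45.0
```

Run:
```python
from h import *
plan(.5993,.0312,.109);print(ctrl.get_state()['torque'],ctrl.get_state()['joint_torque'][5])
```

```text
t 47.0 pos [0.5979 0.0315 0.099 ] yaw -20.57 tilt [-0.0037 -0.0003] F [-4.3 -1.4  4. ] j6 109.6
shift units [ 0.056 -0.008 -0.399]
[0.01412076 0.68346118 0.00155636] -0.8400446176528931
```

>>> arm_command(
  targets=[
    [[-1, 0, 0, 0.0084, 0, 0, 1], [-1, 0, 0, 0.0084, 0, 0, 1]],
  ],
)

```text
t: 47.17
eef_pos: [0.598, 0.0317, 0.0986]
tcp_rot: [[0.878, -0.478, -0.004], [-0.478, -0.878, 0.0], [-0.003, 0.002, -1.0]]
force: [-4.4, -1.2, 5.5]
gripper_width: 0.0386
grip_force: 45.0
```

Run:
```python
from h import *
plan(.5993,.0312,.109);print(ctrl.get_state()['torque'],ctrl.get_state()['joint_torque'][5])
```

```text
t 47.17 pos [0.598  0.0317 0.0986] yaw -28.58 tilt [-0.0036  0.    ] F [-4.4 -1.2  5.5] j6 117.6
shift units [ 0.055 -0.008 -0.415]
[0.01545586 0.58445506 0.06805317] -0.8381337672472
```

>>> arm_command(
  targets=[
    [[-1, 0, 0, 0.0084, 0, 0, 1], [-1, 0, 0, 0.0084, 0, 0, 1]],
  ],
)

```text
t: 47.33
eef_pos: [0.5982, 0.0318, 0.0985]
tcp_rot: [[0.804, -0.595, -0.003], [-0.595, -0.804, -0.0], [-0.002, 0.002, -1.0]]
force: [-5.2, -0.5, 7.6]
gripper_width: 0.0388
grip_force: 45.2
```

Run:
```python
from h import *
plan(.5993,.0312,.109);print(ctrl.get_state()['torque'],ctrl.get_state()['joint_torque'][5])
```

```text
t 47.33 pos [0.5982 0.0318 0.0985] yaw -36.53 tilt [-0.003 -0.   ] F [-5.2 -0.5  7.6] j6 125.5
shift units [ 0.05  -0.006 -0.422]
[0.09369652 0.71478061 0.48983472] -0.4033938702195883
```

>>> arm_command(
  targets=[
    [[-1, 0, 0, 0.0084, 0, 0, 1], [-1, 0, 0, 0.0084, 0, 0, 1]],
  ],
)

```text
t: 47.5
eef_pos: [0.5985, 0.032, 0.0983]
tcp_rot: [[0.714, -0.7, -0.002], [-0.7, -0.714, -0.0], [-0.002, 0.002, -1.0]]
force: [-4.7, 1.3, 8.2]
gripper_width: 0.039
grip_force: 45.3
```

Run:
```python
from h import *
plan(.5993,.0312,.109);print(ctrl.get_state()['torque'],ctrl.get_state()['joint_torque'][5])
```

```text
t 47.5 pos [0.5985 0.032  0.0983] yaw -44.45 tilt [-0.0025 -0.0001] F [-4.7  1.3  8.2] j6 133.5
shift units [ 0.045 -0.002 -0.428]
[0.16193518 0.73826508 0.93324831] 0.02264621725771576
```

The torque jumped from 0.06 to 0.93 N m and the descent stopped, so the bar bears on the prisms. Now I'll let go and move to the stop.

>>> arm_command(
  targets=[
    [[1, 0, 0, 0, 0, 0, 0], [1, 0, 0, 0, 0, 0, 0], [1, 0, 0, 0, 0, 0, 0], [1, 0, 0, 0, 0, 0, 0], [1, 0, 0, -0.5, 0, 0, 0], [1, 0, 0, -1, 0, 0, 0], [1, 0, 0, -1, 0, 0, 0], [1, 0, 0, -1, 0, 0, 0], [1, 0, 0, -1, 0, 0, -1], [1, 0, 0, 0, 0, 0, -1], [1, 0, 0, 0, 0, 0, -1], [1, 0, 0, 0, 0, 0, -1]],
  ],
)

```text
t: 48.5
eef_pos: [0.6005, 0.0317, 0.2108]
tcp_rot: [[0.882, -0.472, 0.002], [-0.472, -0.882, 0.0], [0.001, -0.001, -1.0]]
force: [1.0, 0.1, -0.0]
gripper_width: 0.0855
grip_force: 0.0
```

>>> arm_command(
  targets=[
    [[1, 0, 0, 0, 0, 0, -1], [1, 0, 0, 0, 0, 0, -1], [1, 0, 0, 0, 0, 0, -1], [1, 0, 0, 0, 0, 0, -1], [1, 0, 0, 0, 0, 0, -1], [1, 0, 0, 0, 0, 0, -1], [1, 0, 0, 0, 0, 0, -1], [1, 0, 0, 0, 0, 0, -1], [1, 0, 0, 0, 0, 0, -1], [1, 0, 0, 0, 0, 0, -1], [1, 0, 0, 0, 0, 0, -1], [1, 0, 0, 0, 0, 0, -1]],
  ],
)

```text
t: 49.5
eef_pos: [0.6001, 0.0317, 0.2098]
tcp_rot: [[0.941, 0.339, -0.0], [0.339, -0.941, 0.0], [-0.0, -0.0, -1.0]]
force: [0.2, -0.2, 0.5]
gripper_width: 0.0854
grip_force: 0.0
```

Run:
```python
from h import *
plan(.4845,.3085,.2);im,c=shot('side','side2');im,c=shot('top','top2')
# side view: dark knob row shift vs before/after raise
```

```text
t 49.5 pos [0.6001 0.0317 0.2098] yaw 19.84 tilt [-0.0002  0.0001] F [ 0.2 -0.2  0.5] j6 69.1
shift units [ -0.59  -11.984   0.391]
```

>>> arm_command(
  targets=[
    [[1, -0.05, -1, 0, 0, 0, 0], [1, -0.05, -1, 0, 0, 0, 0], [1, -0.05, -1, 0, 0, 0, 0], [1, -0.05, -1, 0, 0, 0, 0], [1, -0.05, -1, 0, 0, 0, 0], [1, -0.05, -1, 0, 0, 0, 0], [1, -0.05, -1, 0, 0, 0, 0], [1, -0.05, -1, 0, 0, 0, 0], [1, -0.05, -1, 0, 0, 0, 0], [1, -0.05, -1, 0, 0, 0, 0], [1, -0.05, -1, 0, 0, 0, 0], [1, -0.05, -1, 0, 0, 0, 0]],
  ],
)

```text
t: 50.6
eef_pos: [0.4847, 0.3104, 0.21]
tcp_rot: [[0.943, 0.334, 0.0], [0.334, -0.943, 0.0], [0.0, -0.0, -1.0]]
force: [0.5, 0.5, 0.5]
gripper_width: 0.0855
grip_force: 0.0
```

>>> arm_command(
  targets=[
    [[1, 0, 0, 0, 0, 0, -1], [1, 0, 0, 0, 0, 0, -1], [1, 0, 0, 0, 0, 0, -1], [1, 0, 0, 0, 0, 0, -1], [1, 0, 0, 0, 0, 0, -1], [1, 0, 0, 0, 0, 0, -1], [1, 0, 0, 0, 0, 0, 0], [1, 0, 0, 0, 0, 0, 0]],
  ],
)

```text
t: 51.27
eef_pos: [0.4852, 0.3093, 0.2099]
tcp_rot: [[0.726, 0.688, -0.0], [0.688, -0.726, 0.0], [-0.0, -0.0, -1.0]]
force: [-0.3, -0.2, -0.3]
gripper_width: 0.0857
grip_force: 0.0
```

Run:
```python
from h import *
im,c=shot('wrist','w21');h=cv2.cvtColor(im,cv2.COLOR_RGB2HSV)
m=(((h[...,0]<8)|(h[...,0]>172))&(h[...,1]>130)&(h[...,2]>60)).astype(np.uint8);m=cv2.morphologyEx(m,cv2.MORPH_CLOSE,np.ones((5,5)))
n,l,s,ce=cv2.connectedComponentsWithStats(m)
for i in range(1,n):
    if s[i,4]>60:print(s[i],ce[i],ray('',ce[i],.074,c)[0])
plan(.4845,.3085,.08)
```

```text
[ 184   54   51   51 2051] [208.95758167  79.        ] [0.49509535 0.45269816 0.074     ]
[ 301  177   41   42 1322] [320.92586989 197.37140696] [0.48468679 0.31003188 0.074     ]
t 51.32 pos [0.4852 0.3093 0.2099] yaw 43.46 tilt [-0. -0.] F [0.6 0.4 0.4] j6 74.8
shift units [-4.200e-02  2.000e-03  5.197e+00]
```

>>> arm_command(
  targets=[
    [[1, 0, 0, 1, 0, 0, 0], [1, 0, 0, 1, 0, 0, 0], [1, 0, 0, 1, 0, 0, 0], [1, 0, 0, 0.9, 0, 0, 0], [1, 0, 0, 0.7, 0, 0, 0], [1, 0, 0, 0.4, 0, 0, 0], [1, 0, 0, 0.2, 0, 0, 0], [1, 0, 0, 0, 0, 0, 0]],
  ],
)

```text
t: 51.98
eef_pos: [0.4849, 0.309, 0.0791]
tcp_rot: [[0.725, 0.689, -0.002], [0.689, -0.725, -0.001], [-0.002, -0.0, -1.0]]
force: [-0.2, 0.4, -0.4]
gripper_width: 0.0855
grip_force: 0.0
```

>>> arm_command(
  targets=[
    [[-1, 0, 0, 0, 0, 0, 0], [-1, 0, 0, 0, 0, 0, 0], [-1, 0, 0, 0, 0, 0, 0], [-1, 0, 0, 0, 0, 0, 0], [-1, 0, 0, 0, 0, 0, 0], [-1, 0, 0, 0, 0, 0, 0], [-1, 0, 0, 0, 0, 0, 0]],
  ],
  force=30,
)

```text
t: 52.57
eef_pos: [0.4858, 0.3096, 0.0807]
tcp_rot: [[0.724, 0.69, 0.001], [0.69, -0.724, 0.001], [0.002, 0.0, -1.0]]
force: [-0.4, 0.3, 2.4]
gripper_width: 0.0387
grip_force: 32.3
```

Gripped. Twist clockwise about 54°, then let go.

>>> arm_command(
  targets=[
    [[-1, 0, 0, 0, 0, 0, 1], [-1, 0, 0, 0, 0, 0, 1], [-1, 0, 0, 0, 0, 0, 1], [-1, 0, 0, 0, 0, 0, 1], [-1, 0, 0, 0, 0, 0, 1], [-1, 0, 0, 0, 0, 0, 1], [-1, 0, 0, 0, 0, 0, 1], [-1, 0, 0, 0, 0, 0, 1], [-1, 0, 0, 0, 0, 0, 1], [-1, 0, 0, 0, 0, 0, 1], [-1, 0, 0, 0, 0, 0, 1], [-1, 0, 0, 0, 0, 0, 1]],
  ],
)

```text
t: 53.57
eef_pos: [0.4863, 0.3077, 0.0806]
tcp_rot: [[0.997, -0.079, 0.002], [-0.079, -0.997, -0.003], [0.002, 0.003, -1.0]]
force: [3.0, -4.9, 3.5]
gripper_width: 0.0388
grip_force: 32.5
```

>>> arm_command(
  targets=[
    [[-1, 0, 0, -0.1, 0, 0, 0.9], [-1, 0, 0, -0.1, 0, 0, 0.3], [-1, 0, 0, -0.1, 0, 0, 0], [1, 0, 0, -0.05, 0, 0, 0], [1, 0, 0, 0, 0, 0, 0], [1, 0, 0, 0, 0, 0, 0], [1, 0, 0, 0, 0, 0, 0], [1, 0, 0, -0.6, 0, 0, 0], [1, 0, 0, -1, 0, 0, 0], [1, 0, 0, -1, 0, 0, 0], [1, 0, 0, -1, 0, 0, 0], [1, 0, 0, -1, 0, 0, 0]],
  ],
)

```text
t: 54.57
eef_pos: [0.4846, 0.3093, 0.2044]
tcp_rot: [[0.987, -0.159, -0.001], [-0.159, -0.987, -0.0], [-0.001, 0.001, -1.0]]
force: [0.6, 1.2, -0.0]
gripper_width: 0.0858
grip_force: 0.0
```

>>> arm_command(
  targets=[
    [[1, -1, 0, -0.5, 0, 0, 0], [1, -1, 0, -0.5, 0, 0, 0], [1, -1, 0, -0.5, 0, 0, 0], [1, -1, 0, -0.5, 0, 0, 0], [1, 0, 0, 0, 0, 0, 0], [1, 0, 0, 0, 0, 0, 0]],
  ],
)

```text
t: 55.07
eef_pos: [0.3856, 0.3257, 0.2544]
tcp_rot: [[0.988, -0.158, 0.001], [-0.158, -0.988, 0.001], [0.001, -0.001, -1.0]]
force: [1.3, 0.5, -0.1]
gripper_width: 0.0852
grip_force: 0.0
```

Run:
```python
from lane import *
def red(im):
    h=cv2.cvtColor(im,cv2.COLOR_RGB2HSV);m=(((h[...,0]<8)|(h[...,0]>172))&(h[...,1]>130)&(h[...,2]>80)).astype(np.uint8)
    n,l,s,ce=cv2.connectedComponentsWithStats(m)
    for i in range(1,n):
        if s[i,4]>10 and 280<ce[i][0]<330 and 140<ce[i][1]<200:print(s[i],ce[i])
im,c=shot('side','side3');red(im)
# prisms' height/bar: grey profile in side view along bar's right end, all three states
for f in('side0','side1','side2','side3'):
    g=cv2.cvtColor(cv2.imread('pics/%s.png'%f),cv2.COLOR_BGR2GRAY);p=lane(.05,-.111)
    u=proj('side',[np.r_[p,z] for z in np.arange(.04,.1,.003)]).round().astype(int);print(f,g[u[:,1],u[:,0]])
im,c=shot('top','top3');im0=cv2.imread('pics/top0.png');d=cv2.absdiff(im[:,:,::-1],im0).max(2)
for n,(x,y) in dict(scoop=(346,160),marker=(395,160),weight=(428,161)).items():print(n,np.median(d[y-12:y+12,x-12:x+12]),(d[y-12:y+12,x-12:x+12]>60).mean())
s=ctrl.get_state();print(s['t'],s['eef_pos'],s['gripper_width'],s['force'])
```

```text
[301 154   8   7  40] [304.55 157.5 ]
[298 167   9   7  45] [302.04444444 170.4       ]
side0 [112 101 101 102 110 110 140 172 238 238 251 251 251 251 251 251 251 251
 251 251]
side1 [110  99  99  99 108 108 137 162 172 172 174 237 251 251 251 251 251 251
 250 250]
side2 [110  99  99  99 110 110 140 164 173 173 175 174 236 236 251 251 251 251
 251 251]
side3 [111 100 100 101 111 111 141 178 240 240 251 251 251 251 251 251 251 251
 251 250]
scoop 2.0 0.0
marker 2.0 0.0
weight 2.0 0.0
55.1667 [0.38682386 0.32529327 0.25341192] 0.08570856885271211 [-0.25226749 -0.53950317  0.25222896]
```

Run:
```python
from lane import *
g=cv2.cvtColor(cv2.imread('pics/top3.png'),cv2.COLOR_BGR2GRAY);g0=cv2.cvtColor(cv2.imread('pics/top0.png'),cv2.COLOR_BGR2GRAY)
for y in(.07,0,-.07):
    xs=np.arange(-.064,.03,.004);u=proj('top',[np.r_[lane(x,y),.055] for x in xs]).round().astype(int)
    print(y,'x -64..28:',g[u[:,1],u[:,0]],'before',int(np.median(g0[u[:,1],u[:,0]][:18])))
    ys=np.arange(-.035,.036,.005);u=proj('top',[np.r_[lane(-.02,y+q),.055] for q in ys]).round().astype(int);print('  across',g[u[:,1],u[:,0]])
```

```text
0.07 x -64..28: [254 255 224 174 147 219 233 232 232 197 177 220 216 216 221 194 230 229
 226 228 192 242 254 255] before 169
  across [255 243 167 136 211 230 231 220 190 212 227 224 173 221 255]
0 x -64..28: [254 255 190 150 129 232 233 232 233 203 210 212 212 222 220 228 229 228
 227 233 224 238 254 255] before 168
  across [251 242 171 141 192 230 232 212 215 220 229 227 154 195 255]
-0.07 x -64..28: [221 251 220 156 196 232 233 232 234 196 201 208 228 226 218 221 228 226
 229 235 234 211 254 255] before 169
  across [252 255 212 166 183 227 231 208 205 221 229 215 164 149 251]
```

All three prisms lie in their lanes under the bar, with front ends at bed x of about -45 mm. The stop is out and the bystanders are unmoved.

```bash
python3 -c "
from station import ctrl
print(ctrl.hand_in())"
```

```text
the job is handed in; nothing more can be done
None
```

The job is handed in: stop pressed and latched, bar raised about 11.6 mm, three prisms laid in lanes a, b and c, bar screwed down onto them and let go, then the stop twisted and popped up again. The scoop, marker and weight did not move.

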